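# Tidy the shoe-care shelf

### The job

Tidy the shoe-care shelf: pull out the grey drawer, lift each of the look-alike wax tins to feel whether it is full or empty, stand every full tin upright on the drawer's floor and every empty one upright in the green recycling tub, then shut the drawer fully. Also take the shoehorn out of its stand and hang it by its hook over the hanging board in the free gap in the middle, square to the board with its hook facing the back, without shifting or knocking down the things hanging beside it; leave all other things as they are.

Things in the scene. Friction and masses are not known exactly. Their poses are not given: they have to be found in the camera images.
- drawer (a joint): how far the grey drawer is pulled out, m: 0 = shut, 0.145 = fully out; slides with about 1 to 2 N of friction and stays where it is left
- drawer_handle (a point): middle of the drawer's black bar handle (10 mm thick front to back, 90 mm long, 12 mm high), 56 mm above the boards and 40 mm clear of the drawer's front; axes as the case: x points into the case (away from the robot), y along the bar. The case top is 78 mm up, so the bar can be pinched from above; pull along -x
- drawer_in (a point): centre of the drawer's inner floor, 12 mm up, moving with the drawer; x into the case, y along its width. Inside 175 mm deep (x -87 to 87) by 236 mm wide; side and back walls 28 mm high, front panel 52 mm. Fully out, only x -87 to 48 mm is clear of the case's top; inside the case there is 56 mm of height over this floor
- case: fixed grey plastic case of the drawer with a bamboo top, 206 x 266 mm, 78 mm high; origin under its centre, front towards -x
- tub: low green recycling tub, fixed; origin under its centre; see tub_in
- tub_in (a point): centre of the inner floor of the low green recycling tub (fixed, 150 x 150 mm outside, 142 x 142 mm inside, 35 mm high, walls and floor 4-5 mm); x and y along its sides
- shoehorn: chrome shoehorn with a hook at its back, upright in a slotted stand; 120 g. Origin: middle of the underside of the hook's top strap (6 mm thick); z up, x from shank to hook tip. Throat 24 mm (x -12 to 12 mm); tip strap x 12 to 17 mm, reaching 25 mm down, 16 mm wide. Shank and blade at x -18 to -12 mm; blade 40 mm wide (y), down to 150 mm below the origin
- shoehorn_grip (a point): on the shoehorn: 44 mm above its origin and 15 mm to -x, on the axis of its upright beech handle, which is 14 mm (x) by 24 mm (y) and reaches from 38 mm below this point to 22 mm above it; axes as the shoehorn
- stand_slot (a point): middle of the mouth of the slot in the fixed bamboo stand (70 x 80 x 60 mm), 60 mm above the boards; slot 7 mm (x) by 42 mm (y), 54 mm deep; the shoehorn's blade stands in it and must be lifted straight up about 60 mm to come out
- rack: fixed stand carrying an upright bamboo hanging board, 12 mm thick (x), 300 mm long (y), 60 mm high, its top edge 200 mm above the work surface; origin on the work surface under the middle of the board; x points away from the robot through the board, y along it
- rack_gap (a point): middle of the free gap on the board's top edge (the middle of the board), 200 mm up, axes as the rack. The two neighbours leave about 66 mm between them
- brush: hanging beech brush, 46 mm wide, sticking out 50 mm to -x from its origin, hanging 140 mm down. Its steel hook (16 mm wide) sits over the board as the shoehorn's does: origin in the middle of the underside of the hook's top strap, 6 mm of strap above it; x to the back of the board. Loose; leave hanging. 
- dauber: hanging orange dauber, round head 46 mm across, sticking out 44 mm to -x, hanging 135 mm down. Its steel hook (16 mm wide) sits over the board as the shoehorn's does: origin in the middle of the underside of the hook's top strap, 6 mm of strap above it; x to the back of the board. Loose; leave hanging. 
- scrubber: hanging blue scrubbing brush, 44 mm wide, sticking out 44 mm to -x, hanging 118 mm down. Its steel hook (16 mm wide) sits over the board as the shoehorn's does: origin in the middle of the underside of the hook's top strap, 6 mm of strap above it; x to the back of the board. Loose; leave hanging. 
- bootpull: hanging black boot pull, 44 mm wide, sticking out 27 mm to -x, hanging 119 mm down. Its steel hook (16 mm wide) sits over the board as the shoehorn's does: origin in the middle of the underside of the hook's top strap, 6 mm of strap above it; x to the back of the board. Loose; leave hanging. 
- polish_brush: beech polishing brush, 50 x 160 x 40 mm, lying loose on top of the drawer's case; leave alone. Origin: centre of its underside
- spray: spray bottle 48 mm across, 160 mm high, standing at the back; leave alone. Origin: centre of its underside
- cream_jar: cream jar 52 mm across, 50 mm high, standing at the back; leave alone. Origin: centre of its underside
- tin_1: round lidded shoe-wax tin, 64 mm across at the dark lid (62 mm below it), 50 mm high, red band; origin at the centre of its underside, z up. All look the same; a full one weighs about 220 g, an empty one about 45 g (within 12 percent), told only by lifting, not by name. May be absent.
- tin_2: round lidded shoe-wax tin, 64 mm across at the dark lid (62 mm below it), 50 mm high, red band; origin at the centre of its underside, z up. All look the same; a full one weighs about 220 g, an empty one about 45 g (within 12 percent), told only by lifting, not by name. May be absent.
- tin_3: round lidded shoe-wax tin, 64 mm across at the dark lid (62 mm below it), 50 mm high, red band; origin at the centre of its underside, z up. All look the same; a full one weighs about 220 g, an empty one about 45 g (within 12 percent), told only by lifting, not by name. May be absent.
- tin_4: round lidded shoe-wax tin, 64 mm across at the dark lid (62 mm below it), 50 mm high, red band; origin at the centre of its underside, z up. All look the same; a full one weighs about 220 g, an empty one about 45 g (within 12 percent), told only by lifting, not by name. May be absent.
- tin_5: round lidded shoe-wax tin, 64 mm across at the dark lid (62 mm below it), 50 mm high, red band; origin at the centre of its underside, z up. All look the same; a full one weighs about 220 g, an empty one about 45 g (within 12 percent), told only by lifting, not by name. May be absent.
Not all that is in view belongs to the job. What is shaped like the shoehorn but pink or purple is not meant. What is shaped like the tin_2 but yellow is not meant.

How it is judged:
On the way, in this order (a step that is already met when the one before it is completed fails the run):
1. the drawer is pulled out at least 80 mm (value of joint drawer above 0.08 m), for 0.2 s.
2. every full tin stands upright in the drawer, every empty one upright in the tub (a tin that presses on its floor with over 1.2 N is full), and the drawer is shut (within 8 mm) (((x of tin_1 in the frame of drawer_in between -0.062 and 0.062 m and y of tin_1 in the frame of drawer_in between -0.092 and 0.092 m and z of tin_1 in the frame of drawer_in between -0.006 and 0.008 m and angle between tin_1's own z axis and vertical below 0.15 rad and contact force between tin_1 and case above 1.2 N) or (x of tin_1 in the frame of tub_in between -0.048 and 0.048 m and y of tin_1 in the frame of tub_in between -0.048 and 0.048 m and z of tin_1 in the frame of tub_in between -0.006 and 0.008 m and angle between tin_1's own z axis and vertical below 0.15 rad and contact force between tin_1 and tub below 1.2 N)) and ((x of tin_2 in the frame of drawer_in between -0.062 and 0.062 m and y of tin_2 in the frame of drawer_in between -0.092 and 0.092 m and z of tin_2 in the frame of drawer_in between -0.006 and 0.008 m and angle between tin_2's own z axis and vertical below 0.15 rad and contact force between tin_2 and case above 1.2 N) or (x of tin_2 in the frame of tub_in between -0.048 and 0.048 m and y of tin_2 in the frame of tub_in between -0.048 and 0.048 m and z of tin_2 in the frame of tub_in between -0.006 and 0.008 m and angle between tin_2's own z axis and vertical below 0.15 rad and contact force between tin_2 and tub below 1.2 N)) and ((x of tin_3 in the frame of drawer_in between -0.062 and 0.062 m and y of tin_3 in the frame of drawer_in between -0.092 and 0.092 m and z of tin_3 in the frame of drawer_in between -0.006 and 0.008 m and angle between tin_3's own z axis and vertical below 0.15 rad and contact force between tin_3 and case above 1.2 N) or (x of tin_3 in the frame of tub_in between -0.048 and 0.048 m and y of tin_3 in the frame of tub_in between -0.048 and 0.048 m and z of tin_3 in the frame of tub_in between -0.006 and 0.008 m and angle between tin_3's own z axis and vertical below 0.15 rad and contact force between tin_3 and tub below 1.2 N)) and ((x of tin_4 in the frame of drawer_in between -0.062 and 0.062 m and y of tin_4 in the frame of drawer_in between -0.092 and 0.092 m and z of tin_4 in the frame of drawer_in between -0.006 and 0.008 m and angle between tin_4's own z axis and vertical below 0.15 rad and contact force between tin_4 and case above 1.2 N) or (x of tin_4 in the frame of tub_in between -0.048 and 0.048 m and y of tin_4 in the frame of tub_in between -0.048 and 0.048 m and z of tin_4 in the frame of tub_in between -0.006 and 0.008 m and angle between tin_4's own z axis and vertical below 0.15 rad and contact force between tin_4 and tub below 1.2 N)) and ((x of tin_5 in the frame of drawer_in between -0.062 and 0.062 m and y of tin_5 in the frame of drawer_in between -0.092 and 0.092 m and z of tin_5 in the frame of drawer_in between -0.006 and 0.008 m and angle between tin_5's own z axis and vertical below 0.15 rad and contact force between tin_5 and case above 1.2 N) or (x of tin_5 in the frame of tub_in between -0.048 and 0.048 m and y of tin_5 in the frame of tub_in between -0.048 and 0.048 m and z of tin_5 in the frame of tub_in between -0.006 and 0.008 m and angle between tin_5's own z axis and vertical below 0.15 rad and contact force between tin_5 and tub below 1.2 N)) and value of joint drawer below 0.008 m), for 0.2 s.
At the end, for the whole second after the job is handed in: Drawer shut within 8 mm, full tins upright in it, empty ones upright in the tub (tilt under 0.15); shoehorn hooked on the board within 18 mm of the gap's middle, strap on the edge within 5 mm, turned under 0.25, tilted under 0.2, at rest; hanging neighbours within 25 mm of their start (all of step 2 and x of shoehorn in the frame of rack_gap between -0.012 and 0.012 m and y of shoehorn in the frame of rack_gap between -0.018 and 0.018 m and z of shoehorn in the frame of rack_gap between -0.005 and 0.006 m and angle between shoehorn's own z axis and vertical below 0.2 rad and angle between the x axis of shoehorn and the x axis of rack, either way round below 0.25 rad and x of shoehorn_grip in the frame of rack_gap below 0 m and linear speed of each of shoehorn, tin_1, tin_2, tin_3, tin_4, tin_5 below 0.03 m/s and distance of each of brush, dauber, scrubber, bootpull from where it was at the start of the episode below 0.025 m); the robot touches nothing.
It fails at once if a hanging neighbour is shifted more than 40 mm or knocked down (distance of any of brush, dauber, scrubber, bootpull from where it was at the start of the episode above 0.04 m).
It fails at once if a bystander is shifted more than 30 mm (distance of any of polish_brush, spray, cream_jar from where it was at the start of the episode above 0.03 m).
Of tin_1, tin_2, tin_3, tin_4, tin_5 only 3 to 5 are there at a start; the rules pass over those that are not, and their reading is None.
At some moment in a run one of tin_1, tin_2, tin_3, tin_4, tin_5 may be knocked a few centimetres aside while the robot is not near it.
It also fails if it takes over 208 s, if anything falls off the work surface, if the arm or the gripper's body presses on something with over 40 N, if the wrist force passes 120 N, or if a joint passes its speed limit or range.

### The arm

A 7-joint arm with a two-finger parallel gripper is mounted at the origin on the work surface. World frame = base frame: x ahead of the robot, y to its left, z up, the work surface at z = 0. Lengths are in m, angles in rad, forces in N, time in s.
With the tool pointing down it reaches from about 0.4 to 0.875 m from the base axis. Payload 6.5 kg.
Tool frame: the origin (TCP) lies on the centre line of the jaws, within the pads' length; the fingertips stand 19 mm ahead of it and the grasp point (between the pads) is the TCP; z points along the fingers, y is the line along which they close (so a half turn about z gives the same grasp; the last joint's range is limited). The gripper opens to 88 mm and grips with 3 to 60 N. Pads are 18 mm wide; open, the fingers measure 123 mm over their backs; the gripper's body (75 mm by 187 mm) begins 45 mm behind the grasp point.
Start: joints at [-1.395, 0.536, -0.004, 1.538, 0.003, 1.067, -0.071], TCP at [0.156, 0.631, 0.258] pointing down, gripper open.
Joint ranges: [-2.7, 2.7], [-0.37, 2.16], [-1.27, 1.26], [0.24, 2.4], [-1.31, 4.45], [0.19, 1.91], [-2.76, 2.76]. Speed limits (rad/s): [2.39, 2.39, 3.14, 3.14, 3.14, 3.14, 3.14].

### API

Orientations are given as a unit quaternion [w, x, y, z].
In Python, from workcell import arm gives the robot as it stands.
- The arm moves only by the shell command python3 -m pendant 'ROWS' [OPENING] [FORCE]. ROWS is JSON, one flat list of numbers, 6 for each row, row after row: the shift along the world's x, y, z as a fraction of full scale, then the turn, a rotation vector about the world's x, y, z as a fraction of full scale. A call has 1 to 20 rows; each row shifts and turns the commanded pose from where the row before left it; what a row does not reach is not made up. Full scale, the value 1, is 500 mm for a shift and pi/2 rad for a turn. A row lasts 1/12 s, in which the tool goes at most 41.7 mm and 7.16 degrees, less where a joint would pass 70% of its speed; a pose out of reach is approached as far as the arm can. A call with a number of a shift or a turn outside -1 to 1 is refused whole. A call with a gripper value outside its range is refused whole. OPENING is the closure in counts, from 0 (fully open) to 255 (shut), set as the call begins (- or left out, the last holds). The fingers move at their own pace and stop on an object; FORCE is the grip in N (left out, the last holds). Time passes only in rows, so rows that do not move let the fingers close. It gives the time, the measured TCP pose, the force, the opening and the grip force at its end, in the units of the state.
- arm.observe(): the state, without advancing time (a new reading comes with each control period).
- arm.read_camera(name): name is "scene" or "top" or "wrist"; returns (picture, depth): 400x640x3 uint8, blue, green, red; 400x640 float32, m along the optical axis (not along the pixel's ray), 0 where there is no reading.
- arm.calibration(name): a dict with "intrinsics" (3x3 intrinsics, pixels), "eye" and "rotation" of the camera in the world. Camera axes: x right, y up, looking along -z (the intrinsics and any distortion apply to the point x, -y, -z); pixel columns grow to the right and rows downward; lengths in m; the calibration is good to about 2 mm. A picture is of the moment at which its call begins: read the wrist's pose just before it. calibration takes no time and is no camera call; for the wrist camera it gives the pose at the moment of the call.
- arm.close_job(): hands the job in; it is judged then, once.
The state is a dict: "time": time; "joints": joint angles; "qd": joint speeds; "effort": joint torques, N m; "tcp_pos": TCP position; "eef_rot": TCP orientation; "force": force on the tool from outside, world axes, zero at the start; "ft_torque": the same for the moment, N m; "gripper_width": opening from 0.0 (shut) to 1.0 (fully open); "grip_force": force on a finger pad.
Only numpy, scipy, OpenCV 4.12 (cv2) and the standard library are available. Lean on these libraries where they do the work, as an engineer would, in place of code of your own. Each camera call takes 0.05 s, during which the arm holds its last target. There are 200 camera calls.

## Working session

There is one attempt and no reset: what is moved stays moved. The work goes in short steps, Python scripts to look and compute and a shell command to move; the robot and the scene stay as the last step left them, time stands still between calls to the robot, and variables do not carry over. Pictures are saved under pics/ and viewed, at most 14 in all, crops included, and the job is handed in when it is done.

```bash
ls; mkdir -p pics; cat > h.py <<'E'
import numpy as np, cv2
from workcell import arm
def grab(n):
    c=arm.calibration(n); im,d=arm.read_camera(n); return im,d,c
def ray(c,u,v):
    K=np.array(c["intrinsics"]);R=np.array(c["rotation"])
    p=np.linalg.inv(K)@[u,v,1]; return np.array(c["eye"]),R@np.array([p[0],-p[1],-p[2]])
def onz(c,u,v,z):
    e,r=ray(c,u,v); return e+r*(z-e[2])/r[2]
def cloud(d,c):
    K=np.array(c["intrinsics"]);R=np.array(c["rotation"]);v,u=np.mgrid[:d.shape[0],:d.shape[1]]
    p=np.stack([(u-K[0,2])/K[0,0]*d,-(v-K[1,2])/K[1,1]*d,-d],-1); return p@R.T+np.array(c["eye"])
E
python3 - <<'E'
from h import *
for n in("scene","top"):
    im,d,c=grab(n); cv2.imwrite(f"pics/{n}0.png",im); np.savez(f"{n}0.npz",im=im,d=d); print({k:np.round(np.array(v,dtype=float),3).tolist() if not isinstance(v,str) else v for k,v in c.items()})
print(arm.observe())
E
```

```text
pics
{'intrinsics': [[507.27, 0.0, 316.586], [0.0, 507.27, 197.521], [0.0, 0.0, 1.0]], 'eye': [1.613, -0.725, 1.125], 'rotation': [0.775, 0.387, 0.231, 0.443]}
{'intrinsics': [[399.177, 0.0, 324.248], [0.0, 399.177, 200.714], [0.0, 0.0, 1.0]], 'eye': [0.25, -0.084, 1.655], 'rotation': [0.71, 0.061, -0.047, -0.7]}
{'time': 0.1, 'joints': array([-1.39518516,  0.53707823, -0.00444995,  1.53875453,  0.0026165 ,
        1.06723436, -0.07119417]), 'qd': array([ 1.01990412e-03, -9.18958307e-04, -6.32129032e-04, -2.92537583e-03,
        3.71831876e-04,  3.18401624e-04,  3.23321286e-06]), 'effort': array([ 2.03722659e-03, -5.72081351e+01,  9.93533023e-01, -2.52230394e+01,
       -5.61843999e-02,  1.34066804e-02,  3.77510571e-05]), 'tcp_pos': array([0.15553729, 0.63060454, 0.25694214]), 'eef_rot': array([-2.98914988e-05,  1.20563939e-01,  9.92705292e-01, -7.33762613e-04]), 'force': array([ 0.06286048, -0.6450985 , -0.4773368 ]), 'ft_torque': array([ 0.02962591,  0.03923394, -0.02252029]), 'grip_force': 0.0, 'gripper_width': 0.9984097308941328}
```

View pics/scene0.png

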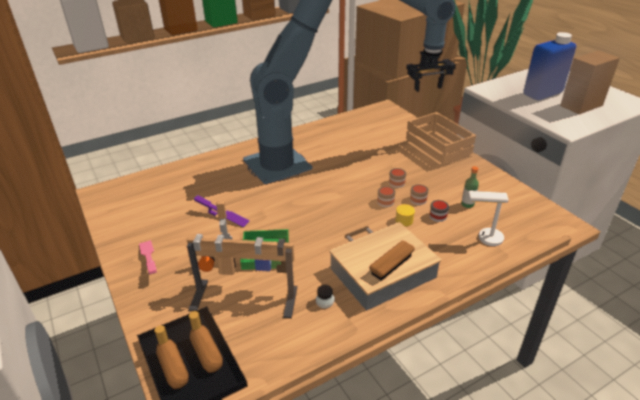

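View pics/top0.png

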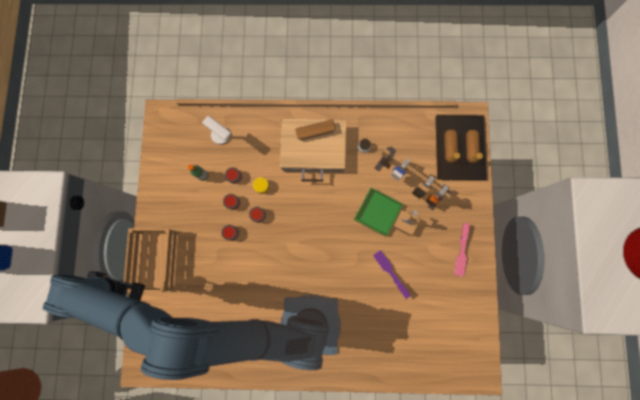

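The scene view shows the drawer case with the brush on top, four red tins (397,177), (387,195), (419,194), (439,210) with a yellow decoy at (405,215), and the hanging board at (240,250). In the top view the tins are at (233,175), (231,202), (257,214) and (230,233). The handle is at (313,178), the tub at (380,212), the stand and shoehorn near (415,222), and the board at about (415,180).

```bash
cat > fix.py <<'E'
s=open('h.py').read()
s=s.replace('R=np.array(c["rotation"])','R=rot(c)').replace('def grab','from scipy.spatial.transform import Rotation as Ro\ndef rot(c):\n    q=np.array(c["rotation"]); return Ro.from_quat(q[[1,2,3,0]]).as_matrix()\ndef grab',1)
open('h.py','w').write(s)
E
python3 fix.py; python3 - <<'E'
from h import *
for n in("top","scene"):
    z=np.load(n+"0.npz");im,d=z["im"],z["d"];c=arm.calibration(n);P=cloud(d,c)
    hsv=cv2.cvtColor(im,cv2.COLOR_BGR2HSV)
    ms={"red":((hsv[...,0]<6)|(hsv[...,0]>172))&(hsv[...,1]>110),"green":(abs(hsv[...,0].astype(int)-60)<12)&(hsv[...,1]>120)}
    for k,m in ms.items():
        nn,l,s,ce=cv2.connectedComponentsWithStats(m.astype(np.uint8))
        for i in range(1,nn):
            if s[i,4]>25:
                q=P[l==i]; print(n,k,ce[i].round(1),s[i,2:],np.round(np.median(q,0),3),np.percentile(q[:,2],90).round(3))
    if n=="top":
        X=P
        box=X[(X[...,2]>.065)&(X[...,2]<.088)&(X[...,0]>.5)&(abs(X[...,1])<.35)]
        r=cv2.minAreaRect(box[:,:2].astype(np.float32)*1000);print("case",r)
        g=P[(hsv[...,0]>45)&(hsv[...,0]<75)&(hsv[...,1]>120)&(P[...,1]<0)]
        print("tub",cv2.minAreaRect(g[:,:2].astype(np.float32)*1000))
        hi=X[(X[...,2]>.17)&(X[...,2]<.23)&(X[...,1]<-.15)&(X[...,0]>.3)&(X[...,0]<.8)]
        print("rack",cv2.minAreaRect(hi[:,:2].astype(np.float32)*1000),len(hi))
        crop=im[130:250,260:500];cv2.imwrite("pics/topc.png",cv2.resize(crop,None,fx=3.3,fy=3.3,interpolation=cv2.INTER_CUBIC))
        Z=X[...,2]
        for r in range(140,250,4): print(r,' '.join('%3d'%(1000*Z[r,u]) for u in range(280,470,5)))
E
```

```text
top red [231.8 174.5] [ 13  12 120] [0.602 0.333 0.05 ] 0.055
top red [230.3 201. ] [ 12  13 119] [0.49  0.333 0.05 ] 0.055
top red [256.4 213.9] [ 12  13 115] [0.438 0.225 0.05 ] 0.056
top red [462.1 251.6] [ 16  53 400] [ 0.291 -0.61   0.02 ] 0.05
top red [228.9 232.2] [ 13  13 128] [0.364 0.332 0.05 ] 0.055
top red [632.7 252. ] [ 16  50 597] [ 0.305 -1.193  0.146] 0.184
top green [379.8 212.5] [  44   42 1068] [ 0.456 -0.282  0.004] 0.01
case ((708.1613159179688, -102.78346252441406), (257.6045227050781, 472.2129211425781), 0.7777546048164368)
tub ((370.4959716796875, -227.37908935546875), (140.2080078125, 348.08984375), 62.087650299072266)
rack ((419.584228515625, -705.717041015625), (985.3093872070312, 234.9933319091797), 70.76726531982422) 718
140   4  81  82  77  77  78  76  76  76  72  78  83  83  78   0   4   0  49  -1  -2  -1   0   1   3  10  -2   3  -1  -5   0  -3  -1   4  37  50  52   0   3
144   3  80  70  87  79  77  78  80  73  70  80  82  77  74  -1   5  51  50  49   2  -2   0  -1  -1  -6  -3   2   1   8  -6  -4  -4   6  35  46  57   4   1
148   4  70  76  76  72  77
[... 3727 characters left out ...]
1  -3   3  -1  -2   0   0   1  -7  -1   5  -3  -2  -3   3  -3   2   0   0   0   1  -2   0  -3   3  -4  -3  -4   3  -2   2   0  -3   8   0   2  -5  28
248   2  -1  -1   0   5  -4   2   5   5  -5   0   0   2   4   1  -4   1  -5   0  -1   0   5   1  -9   1  -3   1  -2   3  -2   4   2   0   5   0  -2 -10   1
scene red [439.5 205. ] [ 14   9 101] [0.605 0.332 0.051] 0.054
scene red [438.3 216.5] [15  5 46] [0.627 0.313 0.02 ] 0.026
scene red [147.6 255.7] [ 18  33 289] [ 0.292 -0.612  0.024] 0.055
scene green [219.8  12. ] [ 33  27 752] [-0.692  0.078  0.427] 0.472
scene green [266.7 234.8] [ 44  11 346] [ 0.402 -0.233  0.016] 0.03
scene green [246.6 263.3] [ 13  10 111] [ 0.5  -0.35  0.02] 0.035
```

View pics/topc.png

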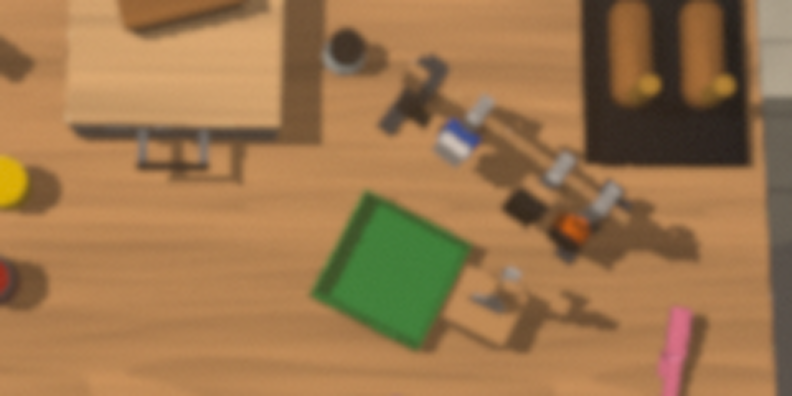

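The crop shows the board's top edge running from about (405,75) to (630,205). The scrubber hook at (480,110) and the boot-pull hook at (562,167) bound the free gap. The stand is next to the tub, with the shoehorn hook at about (500,285). Next I cast rays for these points.

```bash
python3 - <<'E'
from h import *
c=arm.calibration("top")
def q(n,u,v,z): print(n,onz(c,260+u/3.3,130+v/3.3,z)[:2].round(3))
for n,u,v,z in [("case FL",66,123,.078),("case FR",282,127,.078),("handle L",140,166,.062),("handle R",207,168,.062),("scr hook",480,110,.206),("boot hook",562,167,.206),("daub hook",606,200,.206),("board a",412,72,.2),("tubL",313,294,.035),("tubT",368,192,.035),("tubR",470,247,.035),("tubB",418,350,.035),("sh top?",512,272,.2),("sh strap",488,300,.21),("stand R",528,310,.06),("stand B",500,347,.06),("stand L",440,318,.06)]: q(n,u,v,z)
for u,v in [(231.8,174.5),(230.3,201),(256.4,213.9),(228.9,232.2),(260.5,185)]: print(onz(c,u,v,.05).round(3))
from workcell import arm
w=arm.calibration("wrist");print(w["eye"],np.round(rot(w),2),w["intrinsics"][0],arm.observe()["tcp_pos"])
E
```

```text
case FL [0.627 0.131]
case FR [ 0.625 -0.135]
handle L [0.578 0.04 ]
handle R [ 0.576 -0.043]
scr hook [ 0.617 -0.353]
boot hook [ 0.553 -0.443]
daub hook [ 0.516 -0.491]
board a [ 0.662 -0.278]
tubL [ 0.425 -0.176]
tubT [ 0.554 -0.244]
tubR [ 0.486 -0.37 ]
tubB [ 0.358 -0.305]
sh top? [ 0.435 -0.387]
sh strap [ 0.402 -0.358]
stand R [ 0.406 -0.434]
stand B [ 0.361 -0.4  ]
stand L [ 0.395 -0.328]
[0.601 0.333 0.05 ]
[0.49  0.333 0.05 ]
[0.439 0.224 0.05 ]
[0.363 0.332 0.05 ]
[0.558 0.212 0.05 ]
[0.07244609 0.65225246 0.3827783 ] [[ 0.24 -0.92 -0.31]
 [ 0.97  0.23  0.08]
 [-0.   -0.32  0.95]] [312.98846721   0.         318.84355012] [0.15553729 0.63060454 0.25694214]
```

```bash
python3 -m pendant '[0.042,-0.063,0,0,0,-0.0425,0.042,-0.063,0,0,0,-0.0425,0.042,-0.063,0,0,0,-0.0425,0.042,-0.063,0,0,0,-0.0425,0.042,-0.063,0,0,0,-0.0425,0.042,-0.063,0,0,0,-0.0425,0.042,-0.063,0,0,0,-0.0425,0.042,-0.063,0,0,0,-0.0425,0.042,-0.063,0,0,0,-0.0425,0.042,-0.063,0,0,0,-0.0425,0.042,-0.063,0,0,0,-0.0425,0.042,-0.063,0,0,0,-0.0425,0.042,-0.063,0,0,0,-0.0425,0.042,-0.063,0,0,0,-0.0425,0.042,-0.063,0,0,0,-0.0425,0.042,-0.063,0,0,0,-0.0425,0.042,-0.063,0,0,0,-0.0425,0.042,-0.063,0,0,0,-0.0425,0.042,-0.063,0,0,0,-0.0425,0.042,-0.063,0,0,0,-0.0425]' 140
python3 - <<'E'
from h import *
o=arm.observe();print(o["time"],o["tcp_pos"],o["eef_rot"],o["joints"].round(2))
im,d,c=grab("wrist");cv2.imwrite("pics/w1.png",im);np.savez("w1.npz",im=im,d=d);P=cloud(d,c)
m=(P[...,2]>.045)&(P[...,2]<.07)&(P[...,0]<.61)&(P[...,0]>.54)&(abs(P[...,1])<.06)
print(c["eye"],rot(c).round(2));q=P[m];print(len(q),cv2.minAreaRect((q[:,:2]*1000).astype(np.float32)),np.percentile(q,[5,50,95],axis=0).round(3))
E
```

```text
time: 1.77
tcp_pos: [0.5762, -0.0005, 0.2575]
eef_rot: [-0.0, 0.71, 0.704, -0.0]
force: [1.3, 0.4, -0.0]
gripper_width: 0.446
grip_force: 0.0
1.7667 [ 5.76172095e-01 -4.97420317e-04  2.57500602e-01] [-1.75069556e-04  7.10330652e-01  7.03868113e-01 -1.17758113e-04] [-0.47  0.45  0.52  1.76 -0.26  1.    0.14]
[0.57620255 0.08547122 0.38334673] [[ 1.    0.01  0.  ]
 [-0.01  0.95  0.32]
 [-0.   -0.32  0.95]]
1262 ((592.7514038085938, 3.566577911376953), (34.008811950683594, 89.9112548828125), 0.1584528684616089) [[ 0.577 -0.037  0.056]
 [ 0.584  0.009  0.06 ]
 [ 0.607  0.046  0.062]]
```

View pics/w1.png

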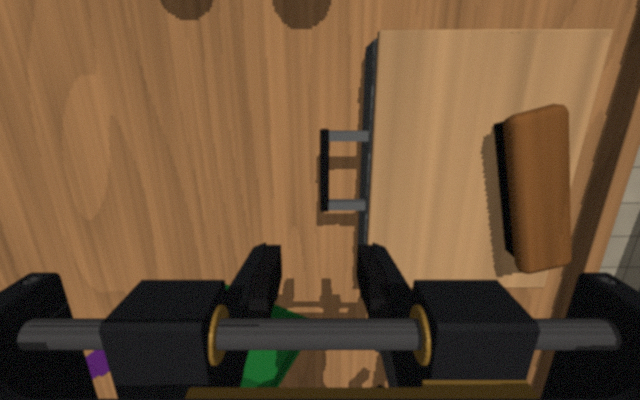

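The wrist view has the handle bar at (325,170), square to the image, with the case front to its right.

```bash
python3 - <<'E'
from h import *
c=arm.calibration("wrist")
for p in [(325,128),(325,212),(371,140),(372,200)]: print(onz(c,*p,.062).round(4))
E
```

```text
[0.5864 0.0402 0.062 ]
[ 0.5851 -0.0511  0.062 ]
[0.6333 0.0272 0.062 ]
[ 0.6366 -0.0381  0.062 ]
```

```bash
python3 -m pendant '[0.01,-0.006,-0.05,0,0,0,0,0,-0.05,0,0,0,0,0,-0.05,0,0,0,0,0,-0.05,0,0,0,0,0,-0.05,0,0,0,0,0,-0.05,0,0,0,0,0,-0.05,0,0,0,0,0,-0.05,0,0,0,0,0,0,0,0,0]' 140 && python3 -m pendant '[0,0,0,0,0,0,0,0,0,0,0,0,0,0,0,0,0,0,0,0,0,0,0,0,0,0,0,0,0,0,0,0,0,0,0,0,0,0,0,0,0,0]' 255 25
```

```text
time: 2.57
tcp_pos: [0.577, -0.0014, 0.0533]
eef_rot: [-0.003, 0.709, 0.705, -0.003]
force: [-0.6, -0.7, 0.3]
gripper_width: 0.451
grip_force: 0.0
time: 3.15
tcp_pos: [0.5815, -0.0018, 0.059]
eef_rot: [0.001, 0.709, 0.705, 0.001]
force: [-1.0, -0.1, 8.1]
gripper_width: 0.104
grip_force: 25.0
```

```bash
python3 -m pendant '[-0.024,0,0,0,0,0,-0.024,0,0,0,0,0,-0.024,0,0,0,0,0,-0.024,0,0,0,0,0,-0.024,0,0,0,0,0,-0.024,0,0,0,0,0,-0.024,0,0,0,0,0,-0.024,0,0,0,0,0,-0.024,0,0,0,0,0,-0.024,0,0,0,0,0,-0.024,0,0,0,0,0,-0.024,0,0,0,0,0,-0.004,0,0,0,0,0,0,0,0,0,0,0,0,0,0,0,0,0]'; python3 -m pendant '[0,0,0,0,0,0,0,0,0,0,0,0,0,0,0,0,0,0,0,0,0,0,0,0]' 140; python3 -m pendant '[0,0,0.05,0,0,0,0,0,0.06,0,0,0,0,0,0.06,0,0,0,0,0,0.06,0,0,0,0,0,0.06,0,0,0,0,0,0.06,0,0,0,0,0,0,0,0,0]' 0
```

```text
time: 4.4
tcp_pos: [0.4398, -0.0011, 0.0591]
eef_rot: [0.003, 0.709, 0.705, 0.004]
force: [8.6, 2.6, -1.9]
gripper_width: 0.111
grip_force: 25.0
time: 4.73
tcp_pos: [0.434, -0.0021, 0.0577]
eef_rot: [-0.0, 0.709, 0.705, -0.0]
force: [-0.2, -0.1, 0.1]
gripper_width: 0.385
grip_force: 0.0
time: 5.32
tcp_pos: [0.437, -0.0021, 0.237]
eef_rot: [0.002, 0.71, 0.705, 0.003]
force: [1.8, -0.6, 1.2]
gripper_width: 0.922
grip_force: 0.0
```

```bash
python3 -m pendant '[-0.006,-0.068,0.017,0,0,-0.03,-0.006,-0.068,0.017,0,0,-0.03,-0.006,-0.068,0.017,0,0,-0.03,-0.006,-0.068,0.017,0,0,-0.03,-0.006,-0.068,0.017,0,0,-0.03,-0.006,-0.068,0.017,0,0,-0.03,-0.006,-0.068,0.017,0,0,-0.03,-0.006,-0.068,0.017,0,0,-0.03,-0.006,-0.068,0.017,0,0,-0.03,-0.006,-0.068,0.017,0,0,-0.03,-0.006,-0.068,0.017,0,0,-0.03,0,0,0,0,0,0]'
python3 - <<'E'
from h import *
o=arm.observe();print(o["joints"].round(2))
im,d,c=grab("wrist");cv2.imwrite("pics/w2.png",im);np.savez("w2.npz",im=im,d=d,e=c["eye"],r=c["rotation"]);P=cloud(d,c)
for r in range(20,260,10): print(r,' '.join('%3d'%(1000*P[r,u,2]) for u in range(200,460,8)))
E
```

```text
time: 6.32
tcp_pos: [0.399, -0.3826, 0.3273]
eef_rot: [0.002, 0.869, 0.495, -0.001]
force: [-1.2, -0.6, -0.2]
gripper_width: 1.002
grip_force: 0.0
[ 0.03  0.39  0.86  1.76 -0.32  1.14  0.45]
20  -1  -1  -1  -1   0  -1   0   5   3   1   3   3   2   2   4   2   2   1   3   1   1   4   0  -1  -1  -1   0  -3  -2  -1  -1  -1 110
30  -1  -1  -1   0  -1   0   0  15   2   2   3   3   3   1   0   2   2   3   0   2   2   2  -2  -2  -1   0   0   0   0  -1  -2  91 115
40   0  -3   0   0  -1  -1   0  23   2   1   3   1   2   2   2   2   2   2   2   3   2   1   0  -2  -1   0  -1  -1   0   0  -1  98 120
50  -2  -1  -1  -1  -2   0   0 452   3   2   4   2   2   2   4   2   1   1   2   3   2   2  -1   0  -3  -1  -1   0   0   0  -1  91  95
60   0  -1   0  -1   0   0   0  33   3   2   2   3   1   2   3   2   2   2   3   2   3   2   0  -3  -2   0  -1  -2   0  -2   0  -1   0
70  -1   0   0  -1  -1   0   0  34   2   4   3   1   1   1   2   1   2   3   4   2   2   4   0   0  -2  -2   0  -1  -1  -1  -1   0   0
80   0  -1  -1   0   0  -1   0   0   3   2   3   1   1   2   4   2   1   3   3   1   3   3  -1  -1 
[... 1646 characters left out ...]
 103 108 123 141 148
210  -2  -1  -1  -1  -1   0  -1   0  -2  -1  -1  -1  -1  -1  -1   0   0   0  -1  -1  -1  -2  -2  -1  -1  -2   0   0  -1   0   0  98 152
220  -2  -1   0   0  -1  -1  -2  -1   0  -2   0   0  -1  -1   0  -1  -2  -1   0   0  -3   0   0  -1  -1  -1   0  -1  -1  -1  -1   1 147
230   0   0  -1  -1  -1  -1   0  -1  -2   0  -2  -3  -2  -1  -1   0  -2   0  -4  -1  -1   0  -3   0  -2   0   0  -1   0  -1  -1  -2 151
240   0  -1  -2   0   0  -2   0  -1  -2   0  -1  -1  -2   0  -2  -2   0  -1  -1  -2  -1   0   0  -1   0   0  -1  -2   0  -1  -1   0  -2
250   0 316 313 313 310  -2  -2   0  -3   0  -1  -1  -1  -2   0   0  -1   0   0  -1  -1   0   0  -1  -1  -2 313 313 315 314  -1  -1   0
```

View pics/w2.png

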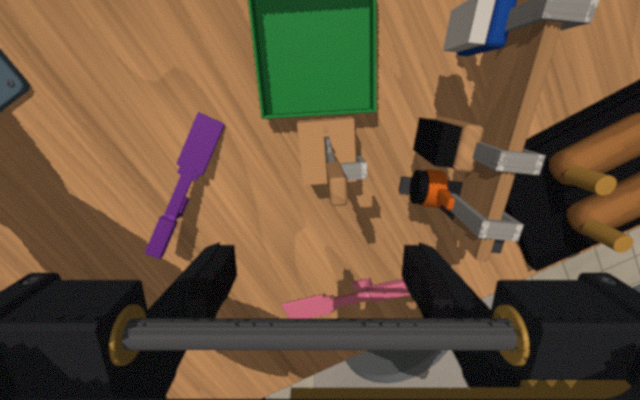

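The shoehorn handle top is at (336,190) and its hook strap at (355,167), pointing right toward the board. The stand is at (325,150), the tub at (315,60), and the board's hooks at (510,158), (485,220) and (570,10).

```bash
python3 - <<'E'
from h import *
z=np.load("w2.npz");im,d=z["im"],z["d"];c=arm.calibration("wrist");c["eye"]=z["e"];c["rotation"]=z["r"];P=cloud(d,c)
def box(n,u0,u1,v0,v1,z0,z1):
    q=P[v0:v1,u0:u1].reshape(-1,3);q=q[(q[:,2]>z0)&(q[:,2]<z1)]
    r=cv2.minAreaRect((q[:,:2]*1000).astype(np.float32));print(n,len(q),np.round(r[0],1),np.round(r[1],1),round(r[2],1),q.mean(0).round(4),np.percentile(q[:,2],[5,50,95]).round(3))
    return q
h=box("handle top",320,360,165,215,.212,.228)
s=box("strap",335,380,150,185,.15,.168)
box("stand",290,370,110,220,.052,.066)
box("slotblade",320,345,130,165,.07,.14)
b=box("boot hook",470,550,140,180,.196,.212)
b2=box("daub hook",450,530,190,250,.196,.212)
b3=box("scr hook",510,600,0,30,.196,.215)
q=box("board mid",480,570,20,142,.193,.206)
x=q[:,:2]-q[:,:2].mean(0);w,V=np.linalg.eigh(x.T@x);print("board dir",V[:,1],np.degrees(np.arctan2(V[1,1],V[0,1])))
box("boot body",400,460,110,170,.05,.19);box("scr body",440,520,0,60,.05,.19)
t=box("tub",250,380,0,120,.03,.04)
E
```

```text
handle top 534 [ 416.1 -380.7] [23.8 14.1] 63.4 [ 0.4166 -0.3795  0.2199] [0.216 0.22  0.222]
strap 423 [ 430.5 -387.2] [18.3 31.6] 55.1 [ 0.4341 -0.3887  0.1601] [0.157 0.16  0.161]
stand 2721 [ 412.2 -379.2] [80.3 70. ] 63.8 [ 0.4126 -0.371   0.0587] [0.057 0.059 0.06 ]
slotblade 120 [ 418.  -371.9] [21.7  6.5] 58.9 [ 0.4181 -0.3702  0.1019] [0.08  0.096 0.136]
boot hook 1335 [ 553.1 -438.4] [33.1 37.1] 61.2 [ 0.5515 -0.437   0.2031] [0.198 0.204 0.206]
daub hook 1493 [ 521.7 -483.2] [57.7 37.2] 58.6 [ 0.5188 -0.4827  0.2018] [0.198 0.202 0.206]
scr hook 1456 [ 616.3 -353.9] [18.5 36.8] 56.7 [ 0.6157 -0.3523  0.2036] [0.198 0.205 0.206]
board mid 2432 [ 587.4 -390.4] [88.3 24. ] 58.5 [ 0.5863 -0.3861  0.1981] [0.194 0.199 0.2  ]
board dir [0.59128342 0.80646383] 53.75186327962761
boot body 2070 [ 522.3 -424.3] [64.2 35.4] 45.5 [ 0.5214 -0.4141  0.1295] [0.073 0.144 0.154]
scr body 3930 [ 594.4 -340.6] [51.2 34.4] 53.3 [ 0.5926 -0.3392  0.1429] [0.096 0.151 0.169]
tub 1166 [ 454.1 -277.9] [138.9 149.7] 62.7 [ 0.4448 -0.2952  0.0333] [0.031 0.033 0.035]
```

```bash
python3 - <<'E'
from h import *
z=np.load("w2.npz");im,d=z["im"],z["d"];c=arm.calibration("wrist");c["eye"]=z["e"];c["rotation"]=z["r"];P=cloud(d,c)
H={}
for n,u0,u1,v0,v1 in [("boot",470,560,138,182),("daub",445,530,185,250),("scr",510,610,0,35)]:
    q=P[v0:v1,u0:u1].reshape(-1,3);q=q[(q[:,2]>.2035)&(q[:,2]<.212)]
    r=cv2.minAreaRect((q[:,:2]*1000).astype(np.float32));H[n]=r[0];print(n,len(q),r)
# board strip in the gap only, rows clear of hooks
q=P[45:130,480:570].reshape(-1,3);q=q[(q[:,2]>.196)&(q[:,2]<.203)][:,:2]*1000
r=cv2.minAreaRect(q.astype(np.float32));print("board",r)
f=cv2.fitLine(q.astype(np.float32),cv2.DIST_HUBER,0,.01,.01).ravel();print(f,np.degrees(np.arctan2(f[1],f[0])))
hsv=cv2.cvtColor(im,cv2.COLOR_BGR2HSV)
dd=np.array(H["scr"])-H["boot"];print(np.linalg.norm(dd),np.degrees(np.arctan2(dd[1],dd[0])),(np.array(H["scr"])+H["boot"])/2)
E
```

```text
boot 871 ((552.6516723632812, -438.7769470214844), (16.31812858581543, 36.008365631103516), 53.41431427001953)
daub 708 ((518.350830078125, -488.84149169921875), (16.597227096557617, 36.58705139160156), 53.799476623535156)
scr 1052 ((617.9901123046875, -351.6012268066406), (14.045411109924316, 36.262420654296875), 54.77074432373047)
board ((583.2893676757812, -391.8463439941406), (62.59573745727539, 13.696596145629883), 53.544742584228516)
[   0.592766      0.80537474  583.69006    -390.4779    ] 53.64646
108.94364565661216 53.14834139624623 [ 585.32089233 -395.18908691]
```

```bash
python3 -m pendant '[0.017,0.0015,-0.02,0,0,0.024,0.017,0.0015,-0.022,0,0,0.024,0,0,-0.045,0,0,0,0,0,-0.045,0,0,0,0,0,-0.04,0,0,0,0,0,-0.04,0,0,0,0,0,-0.03,0,0,0,0,0,-0.01,0,0,0,0,0,0,0,0,0,0,0,0,0,0,0]' 0 && python3 -m pendant '[0,0,0,0,0,0,0,0,0,0,0,0,0,0,0,0,0,0,0,0,0,0,0,0,0,0,0,0,0,0,0,0,0,0,0,0,0,0,0,0,0,0,0,0,0,0,0,0]' 255 40
```

```text
time: 7.2
tcp_pos: [0.4187, -0.3738, 0.2003]
eef_rot: [-0.0, 0.847, 0.532, -0.0]
force: [0.4, 0.7, 0.3]
gripper_width: 1.001
grip_force: 0.0
time: 7.87
tcp_pos: [0.4186, -0.3744, 0.2002]
eef_rot: [-0.0, 0.847, 0.532, -0.0]
force: [-0.6, 0.5, -0.5]
gripper_width: 0.419
grip_force: 0.0
```

```bash
python3 -m pendant '[-0.003,-0.007,0,0,0,0,-0.002,-0.006,0,0,0,0,0,0,0,0,0,0]' 150; python3 -m pendant '[0,0,0,0,0,0,0,0,0,0,0,0,0,0,0,0,0,0,0,0,0,0,0,0,0,0,0,0,0,0,0,0,0,0,0,0,0,0,0,0,0,0,0,0,0,0,0,0]' 255 40
```

```text
time: 8.12
tcp_pos: [0.4156, -0.3819, 0.2003]
eef_rot: [0.0, 0.847, 0.531, -0.0]
force: [-0.5, -0.3, -0.0]
gripper_width: 0.413
grip_force: 0.0
time: 8.78
tcp_pos: [0.4159, -0.3808, 0.2002]
eef_rot: [-0.0, 0.847, 0.532, -0.0]
force: [-0.5, 0.1, 2.1]
gripper_width: 0.156
grip_force: 39.9
```

```bash
python3 -m pendant '[0,0,0.02,0,0,0,0,0,0.025,0,0,0,0,0,0.025,0,0,0,0,0,0.025,0,0,0,0,0,0.025,0,0,0,0,0,0.025,0,0,0,0,0,0.025,0,0,0,0,0,0.025,0,0,0,0,0,0.005,0,0,0,0,0,0,0,0,0,0,0,0,0,0,0]'; python3 -m pendant '[0.019,0.014,0,0,0,-0.015,0.019,0.014,0,0,0,-0.015,0.019,0.014,0,0,0,-0.015,0.019,0.014,0,0,0,-0.015,0.019,0.014,0,0,0,-0.015,0.019,0.014,0,0,0,-0.015,0.019,0.014,0,0,0,-0.014,0.017,0.012,0,0,0,-0.014,0,0,0,0,0,0,0,0,0,0,0,0,0,0,0,0,0,0]'
python3 - <<'E'
from h import *
o=arm.observe();print(o["tcp_pos"],o["eef_rot"],o["force"])
im,d,c=grab("wrist");cv2.imwrite("pics/w3.png",im);np.savez("w3.npz",im=im,d=d,e=c["eye"],r=c["rotation"])
E
```

```text
time: 9.7
tcp_pos: [0.4162, -0.3807, 0.3]
eef_rot: [-0.0, 0.847, 0.532, 0.0]
force: [0.3, 0.5, -1.3]
gripper_width: 0.154
grip_force: 39.9
time: 10.62
tcp_pos: [0.4902, -0.3264, 0.2998]
eef_rot: [-0.0, 0.892, 0.451, -0.001]
force: [-0.3, -1.5, -0.9]
gripper_width: 0.153
grip_force: 39.9
[ 0.49019584 -0.32639222  0.29976612] [-2.55589361e-04  8.92447862e-01  4.51150095e-01 -5.83251980e-04] [-0.27243189 -1.54111201 -0.93925259]
```

View pics/w3.png

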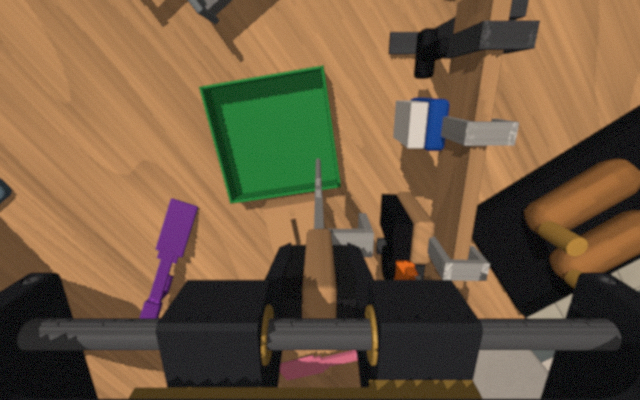

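The shoehorn hangs straight in the jaws with its hook at (355,235), facing the board. The scrubber hook is at (480,132) and the boot-pull hook at (458,260), so the gap is between them.

```bash
python3 - <<'E'
from h import *
z=np.load("w3.npz");im,d=z["im"],z["d"];c=arm.calibration("wrist");c["eye"]=z["e"];c["rotation"]=z["r"];P=cloud(d,c)
H={}
def rr(n,u0,u1,v0,v1,z0,z1):
    q=P[v0:v1,u0:u1].reshape(-1,3);q=q[(q[:,2]>z0)&(q[:,2]<z1)]
    r=cv2.minAreaRect((q[:,:2]*1000).astype(np.float32));print(n,len(q),np.round(r[0],1),np.round(r[1],1),round(r[2],1),np.percentile(q[:,2],[5,50,95]).round(3));return np.array(r[0])
a=rr("scr",435,525,110,155,.2035,.212);b=rr("boot",420,500,225,285,.2035,.212)
g=rr("board",430,500,152,228,.195,.203)
print((a+b)/2,np.linalg.norm(a-b))
rr("strap",330,380,222,255,.24,.275);rr("sh all",330,380,205,260,.2,.29)
rr("blade",310,325,155,225,.08,.26)
rr("bootbody",375,435,190,282,.06,.19);rr("scrbody",390,450,95,152,.06,.19)
xh=np.array([.805,-.593]);print(xh@(g/1000),xh@((a+b)/2000))
E
```

```text
scr 1165 [ 618.8 -350.2] [15.5 36.3] 53.6 [0.204 0.205 0.206]
boot 796 [ 553.1 -438.6] [17.6 35.7] 51.8 [0.204 0.205 0.206]
board 1336 [ 589.3 -384.1] [61.3 13. ] 54.0 [0.196 0.199 0.2  ]
[ 585.90814209 -394.43222046] 110.13817801933632
strap 855 [ 504.8 -335.8] [15.5 26.6] 49.1 [0.25  0.26  0.261]
sh all 1258 [ 506.1 -334.6] [16.8 30.5] 36.7 [0.237 0.26  0.288]
blade 477 [ 496.1 -314.5] [13.3  6.2] 54.0 [0.13  0.197 0.245]
bootbody 4375 [ 522.8 -440.2] [125.5  57.1] 65.6 [0.076 0.141 0.159]
scrbody 2790 [ 598.2 -335.2] [48.6 33.4] 54.3 [0.099 0.151 0.161]
0.702176474975586 0.705554361114502
```

```bash
python3 -m pendant '[0.0165,-0.012,0,0,0,0,0.0165,-0.012,0,0,0,0,0.0165,-0.012,0,0,0,0,0.0165,-0.012,0,0,0,0,0.0165,-0.012,0,0,0,0,0.0165,-0.012,0,0,0,0,0.0165,-0.012,0,0,0,0,0.0165,-0.012,0,0,0,0,0.0165,-0.012,0,0,0,0,0.0165,-0.012,0,0,0,0,0,0,0,0,0,0,0,0,0,0,0,0]'; python3 -m pendant '[0,0,-0.02,0,0,0,0,0,-0.02,0,0,0,0,0,-0.02,0,0,0,0,0,-0.02,0,0,0,0,0,-0.012,0,0,0,0,0,-0.01,0,0,0,0,0,0,0,0,0,0,0,0,0,0,0]'
```

```text
time: 11.67
tcp_pos: [0.5728, -0.3866, 0.2999]
eef_rot: [-0.0, 0.893, 0.451, -0.0]
force: [-0.4, -0.4, -1.0]
gripper_width: 0.156
grip_force: 39.9
time: 12.33
tcp_pos: [0.5736, -0.3859, 0.2491]
eef_rot: [-0.0, 0.892, 0.451, -0.0]
force: [0.3, 0.0, -1.3]
gripper_width: 0.156
grip_force: 39.9
```

```bash
python3 -m pendant '[0,0,-0.003,0,0,0,0,0,-0.003,0,0,0,0,0,-0.002,0,0,0,0,0,0,0,0,0,0,0,0,0,0,0]'; python3 - <<'E'
from h import *
im,d,c=grab("wrist");np.savez("w4.npz",im=im,d=d,e=c["eye"],r=c["rotation"]);cv2.imwrite("pics/w4.png",im)
E
```

```text
time: 12.75
tcp_pos: [0.5736, -0.3859, 0.2453]
eef_rot: [0.0, 0.892, 0.451, 0.0]
force: [-0.1, -0.2, -1.6]
gripper_width: 0.156
grip_force: 39.9
```

View pics/w4.png

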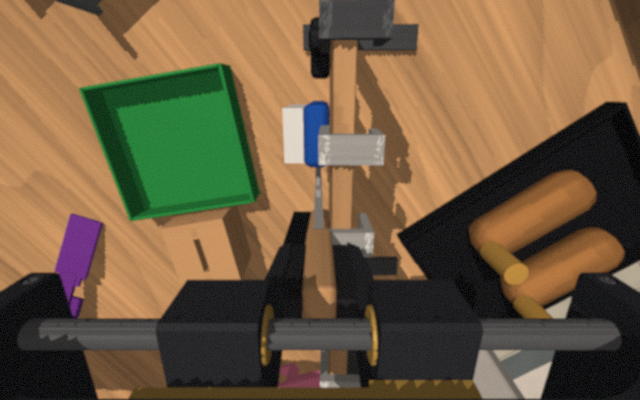

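The shoehorn's strap at (352,240) now sits over the board, with the blade on the front side between the neighbours. I'll lower it the last bit and release.

```bash
python3 -m pendant '[0,0,-0.002,0,0,0,0,0,0,0,0,0,0,0,0,0,0,0]'; python3 -m pendant '[0,0,0,0,0,0,0,0,0,0,0,0,0,0,0,0,0,0,0,0,0,0,0,0,0,0,0,0,0,0]' 150; python3 -m pendant '[0,0,0.03,0,0,0,0,0,0.03,0,0,0,0,0,0.04,0,0,0,0,0,0.05,0,0,0,0,0,0,0,0,0]' 
python3 - <<'E'
from h import *
im,d,c=grab("wrist");P=cloud(d,c)
q=P[:,250:420].reshape(-1,3)
xh=np.array([.805,-.593]);yh=np.array([.593,.805])
m=(q[:,2]>.2035)&(q[:,2]<.209);q2=q[m];y=q2[:,:2]@yh-.0296;x=q2[:,:2]@xh-.702
k=abs(y)<.025;print(k.sum(),"y",np.percentile(y[k],[2,50,98]).round(4),"x",np.percentile(x[k],[2,98]).round(4),np.median(q2[k,2]))
m=(q[:,2]>.25)&(q[:,2]<.275);q2=q[m];print(m.sum(),cv2.minAreaRect((q2[:,:2]*1000).astype(np.float32)),np.median(q2[:,2]))
E
```

```text
time: 13.05
tcp_pos: [0.5737, -0.386, 0.2443]
eef_rot: [0.0, 0.892, 0.451, 0.0]
force: [-0.1, 0.3, -0.6]
gripper_width: 0.153
grip_force: 39.9
time: 13.47
tcp_pos: [0.5736, -0.3859, 0.2442]
eef_rot: [0.0, 0.892, 0.451, -0.0]
force: [0.5, -0.7, 0.3]
gripper_width: 0.414
grip_force: 0.0
time: 13.88
tcp_pos: [0.5748, -0.3877, 0.3244]
eef_rot: [0.003, 0.892, 0.451, 0.002]
force: [-0.9, -1.1, 0.7]
gripper_width: 0.416
grip_force: 0.0
580 y [-0.0085  0.      0.0105] x [-0.0093  0.0175] 0.20571669422937394
825 ((568.3751831054688, -381.9383239746094), (23.537734985351562, 14.4624662399292), 53.532005310058594) 0.2632756425143943
```

Hung square at the gap's middle: y offset is about 1 mm and the handle top is at z 0.263. Next I re-measure the tins and the opened drawer from the top view.

```bash
cat > tins.py <<'E'
from h import *
def tins():
    im,d,c=grab("top");hsv=cv2.cvtColor(im,cv2.COLOR_BGR2HSV)
    m=((hsv[...,0]<6)|(hsv[...,0]>172))&(hsv[...,1]>110)
    nn,l,s,ce=cv2.connectedComponentsWithStats(m.astype(np.uint8))
    for i in range(1,nn):
        if 40<s[i,4]<200: print("tin",ce[i].round(1),s[i,2:],onz(c,*ce[i],.05).round(3))
    return im,d,c
E
python3 - <<'E'
from tins import *
im,d,c=tins();cv2.imwrite("pics/t2.png",cv2.resize(im[140:250,200:400],None,fx=4,fy=4,interpolation=cv2.INTER_CUBIC))
print(arm.observe()["joints"].round(2))
E
```

```text
tin [231.9 174.4] [ 13  12 120] [0.601 0.333 0.05 ]
tin [230.2 200.9] [ 13  13 120] [0.491 0.334 0.05 ]
tin [256.5 213.9] [ 13  13 124] [0.439 0.224 0.05 ]
tin [228.8 232.3] [ 13  13 131] [0.363 0.333 0.05 ]
[ 0.06  0.67  0.78  1.38 -0.47  1.29  0.24]
```

View pics/t2.png

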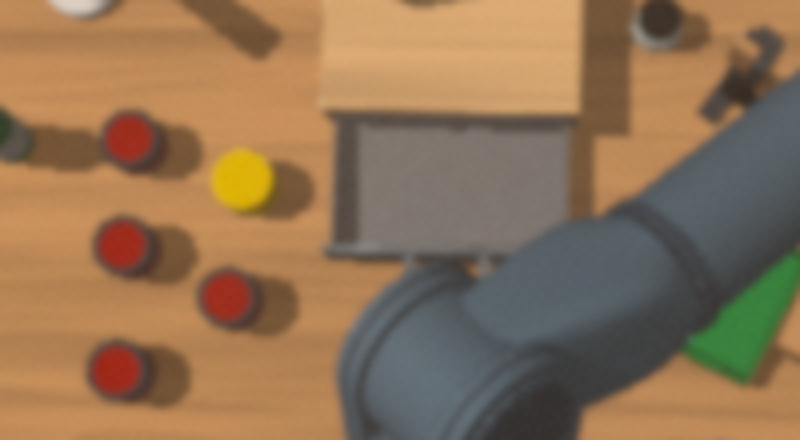

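```bash
python3 -m pendant '[-0.015,0.068,-0.015,0,0,0.0225,-0.015,0.068,-0.015,0,0,0.0225,-0.015,0.068,-0.015,0,0,0.0225,-0.015,0.068,-0.015,0,0,0.0225,-0.015,0.068,-0.015,0,0,0.0225,-0.015,0.068,-0.015,0,0,0.0225,-0.015,0.068,-0.02,0,0,0.0225,-0.015,0.068,-0.02,0,0,0.0225,-0.015,0.068,-0.02,0,0,0.0225,-0.015,0.068,-0.02,0,0,0.0225,-0.015,0.068,-0.02,0,0,0.0225,-0.015,0.068,-0.02,0,0,0.0225,-0.015,0.068,-0.02,0,0,0.0225,-0.015,0.068,-0.02,0,0,0.0225,-0.015,0.068,-0.02,0,0,0.0225,-0.015,0.068,-0.02,0,0,0.0225,-0.015,0.068,-0.02,0,0,0.0225,-0.015,0.068,-0.02,0,0,0.0225,0,0,0,0,0,0,0,0,0,0,0,0]' 0
python3 - <<'E'
from h import *
o=arm.observe();print(o["tcp_pos"].round(4),o["eef_rot"].round(3),o["joints"].round(2),o["force"])
im,d,c=grab("wrist");P=cloud(d,c);cv2.imwrite("pics/w5.png",im)
m=(P[...,2]>.045)&(P[...,2]<.056)
n,l,s,ce=cv2.connectedComponentsWithStats(m.astype(np.uint8))
for i in range(1,n):
    if s[i,4]>300:
        r=cv2.minEnclosingCircle((P[l==i][:,:2]*1000).astype(np.float32));print(r,s[i],np.median(P[l==i][:,2]))
E
```

```text
time: 15.65
tcp_pos: [0.4368, 0.2275, 0.1528]
eef_rot: [-0.0, 0.705, 0.709, -0.001]
force: [0.2, 0.0, 0.7]
gripper_width: 0.998
grip_force: 0.0
[0.4368 0.2275 0.1528] [-0.     0.705  0.709 -0.001] [-0.99  0.47  0.53  2.05 -0.36  0.71 -0.23] [0.21232663 0.02709779 0.72112104]
((363.23321533203125, 335.968017578125), 31.998735427856445) [ 165    1   95  102 7599] 0.04906781536481117
((491.05499267578125, 336.96307373046875), 31.954252243041992) [ 355    0   95  104 7616] 0.04905055880240293
((601.8966064453125, 335.6875915527344), 32.57400894165039) [ 516    4  101  103 7776] 0.04899052523757329
((438.9233093261719, 227.34889221191406), 31.895469665527344) [ 283  166   81   77 4804] 0.04907154260618206
((561.3314208984375, 216.94915771484375), 32.342960357666016) [ 435  180   83   75 4696] 0.04904819812109365
((460.1430969238281, 67.97528839111328), 33.23872756958008) [316 350  56  37 356] 0.05266485277274523
```

View pics/w5.png

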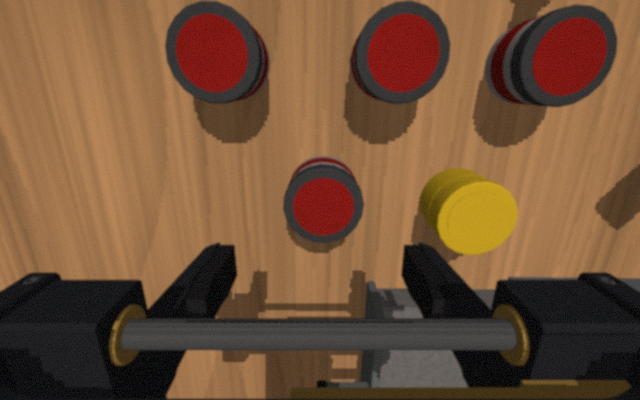

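All four red tins are in view, with the nearest at (323,203) almost under the jaws and the yellow decoy at (470,212). The depth fit gives radius 32 mm and height 49 mm for each, as stated.

```bash
python3 -m pendant '[0.004,0,-0.04,0,0,0,0,0,-0.05,0,0,0,0,0,-0.05,0,0,0,0,0,-0.05,0,0,0,0,0,-0.022,0,0,0,0,0,0,0,0,0,0,0,0,0,0,0]' 0; python3 -m pendant '[0,0,0,0,0,0,0,0,0,0,0,0,0,0,0,0,0,0,0,0,0,0,0,0,0,0,0,0,0,0]' 255 25; cat > w.py <<'E'
from h import *
F=[]
for i in range(8): F.append(arm.observe()["force"][2]); arm.read_camera("wrist")
o=arm.observe();print("Fz",np.round(F,1),np.mean(F).round(2),o["tcp_pos"].round(4),o["gripper_width"])
E
python3 -m pendant '[0,0,0.04,0,0,0,0,0,0.05,0,0,0,0,0,0.05,0,0,0,0,0,0.04,0,0,0,0,0,0.02,0,0,0,0,0,0,0,0,0,0,0,0,0,0,0,0,0,0,0,0,0]'; python3 w.py
```

```text
time: 16.28
tcp_pos: [0.441, 0.2249, 0.0485]
eef_rot: [0.0, 0.707, 0.707, -0.0]
force: [-0.5, 0.1, -1.1]
gripper_width: 0.997
grip_force: 0.0
time: 16.7
tcp_pos: [0.4409, 0.2265, 0.049]
eef_rot: [-0.0, 0.706, 0.708, 0.001]
force: [-1.7, -0.5, 6.7]
gripper_width: 0.718
grip_force: 25.0
time: 17.37
tcp_pos: [0.4398, 0.2259, 0.1471]
eef_rot: [-0.0, 0.706, 0.708, -0.001]
force: [-0.4, -0.3, -2.7]
gripper_width: 0.714
grip_force: 25.0
Fz [-2.7 -1.8 -2.4 -2.7 -2.2 -4.2 -1.8 -2.1] -2.49 [0.4405 0.2259 0.1479] 0.7214770320627861
```

Full (2.5 N). Carry it over the drawer.

```bash
python3 -m pendant '[0.024,-0.03,0,0,0,0,0.024,-0.03,0,0,0,0,0.024,-0.03,0,0,0,0,0.024,-0.03,0,0,0,0,0.024,-0.03,0,0,0,0,0.024,-0.03,0,0,0,0,0.024,-0.03,0,0,0,0,0.024,-0.03,0,0,0,0,0.024,-0.03,0,0,0,0,0.02,-0.026,0,0,0,0,0,0,0,0,0,0,0,0,0,0,0,0]'
python3 - <<'E'
from h import *
print(arm.observe()["tcp_pos"].round(4))
im,d,c=grab("wrist");cv2.imwrite("pics/w6.png",im);np.savez("w6.npz",im=im,d=d,e=c["eye"],r=c["rotation"]);P=cloud(d,c)
Z=P[...,2]
for v in (100,140,180,200,220): 
    print(v,' '.join('%d:%d'%(1000*P[v,u,0],1000*Z[v,u]) for u in range(150,560,12)))
m=(Z>.006)&(Z<.018)&(P[...,0]>.48)&(P[...,0]<.63)&(abs(P[...,1])<.13);q=P[m];print(m.sum(),np.percentile(q,[1,50,99],axis=0).round(3))
E
```

```text
time: 18.77
tcp_pos: [0.5587, 0.0773, 0.148]
eef_rot: [0.0, 0.707, 0.707, -0.0]
force: [0.6, 0.3, -3.0]
gripper_width: 0.715
grip_force: 25.0
[0.5587 0.0773 0.148 ]
100 415:-1 426:0 436:0 446:0 456:-1 466:-1 476:0 486:-1 496:-1 506:0 516:0 526:-1 537:0 547:0 557:-1 567:-2 577:-1 587:-2 597:0 607:-1 617:0 627:-2 637:-1 647:-1 657:0 667:0 678:-1 687:-1 698:-2 708:-2 718:-1 729:-2 738:-2 748:-2 758:-1
140 410:-1 420:-1 431:0 441:-1 452:0 462:0 491:58 492:31 499:22 509:22 519:23 528:21 538:22 547:19 557:18 566:20 576:19 586:19 596:18 605:17 615:17 625:18 635:18 631:57 632:76 640:76 647:76 654:76 662:76 669:76 677:77 685:76 692:76 699:77 707:77
180 404:0 414:-1 426:0 436:-2 447:-1 458:-2 489:62 492:40 494:11 504:10 515:11 525:10 536:11 546:10 557:11 567:10 577:11 588:10 598:10 609:10 619:10 630:10 640:12 628:74 635:77 643:76 651:77 659:75 667:76 674:77 682:76 690:77 698:76 706:76 714:76
200 400:-1 411:0 422:-1 434:0 445:0 457:0 488:63 492:45 492:10 503:10 514:10 525:10 544:111 551:118 557:120 563:118 570:111 589:10 599:10 610:11 621:10 631:11 642:11 629:76 637:76 645:76 653:77 661:76 668:77 677:76 685:76 694:75 701:76 709:77 717:77
220 396:-1 408:0 419:-1 431:0 442:0 453:-1 487:63 491:49 492:13 502:11 513:9 539:132 546:143 552:145 557:146 562:145 568:142 574:136 585:107 611:10 622:11 633:11 644:10 631:76 638:77 647:75 655:76 663:76 672:75 680:75 688:76 697:75 704:77 713:75 721:76
13168 [[ 0.492 -0.115  0.009]
 [ 0.562  0.082  0.011]
 [ 0.629  0.125  0.017]]
```

View pics/w6.png

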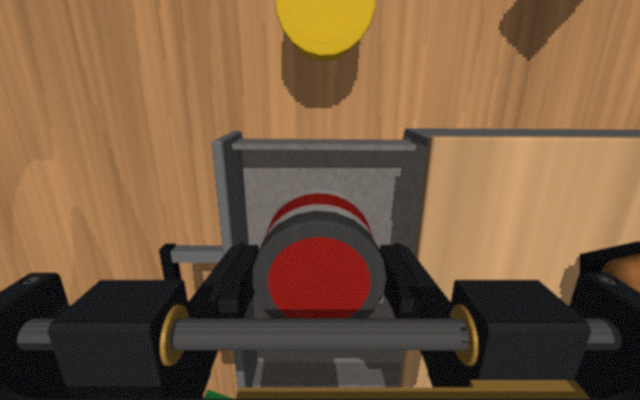

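The drawer's front panel inner face is at x 0.492, so the drawer_in centre is at about (0.579, -0.002) with its floor at z 0.011. The tin at (320,270) hangs clear of the left wall, so I lower and release it.

```bash
python3 -m pendant '[0,0,-0.04,0,0,0,0,0,-0.04,0,0,0,0,0,-0.04,0,0,0,0,0,-0.03,0,0,0,0,0,-0.016,0,0,0,0,0,-0.006,0,0,0,0,0,0,0,0,0,0,0,0,0,0,0]'; python3 -m pendant '[0,0,0,0,0,0,0,0,0,0,0,0,0,0,0,0,0,0,0,0,0,0,0,0]' 25; python3 -m pendant '[0,0,0.03,0,0,0,0,0,0.05,0,0,0,0,0,0.06,0,0,0,0,0,0.06,0,0,0,0,0,0,0,0,0]'
```

```text
time: 19.48
tcp_pos: [0.5591, 0.0785, 0.0629]
eef_rot: [0.0, 0.706, 0.708, 0.0]
force: [-0.3, -0.7, -1.8]
gripper_width: 0.718
grip_force: 25.0
time: 19.82
tcp_pos: [0.559, 0.0782, 0.0627]
eef_rot: [0.0, 0.707, 0.708, 0.0]
force: [0.8, 0.1, 0.2]
gripper_width: 0.897
grip_force: 0.0
time: 20.23
tcp_pos: [0.562, 0.078, 0.1676]
eef_rot: [0.002, 0.707, 0.707, 0.004]
force: [1.3, 0.1, -0.2]
gripper_width: 0.898
grip_force: 0.0
```

```bash
python3 -m pendant '[-0.014,0.052,0,0,0,0,-0.014,0.052,0,0,0,0,-0.014,0.052,0,0,0,0,-0.014,0.052,0,0,0,0,-0.014,0.052,0,0,0,0,-0.014,0.052,0,0,0,0,-0.014,0.052,0,0,0,0,-0.014,0.052,0,0,0,0,-0.014,0.052,0,0,0,0,-0.014,0.052,0,0,0,0,0,0,0,0,0,0,0,0,0,0,0,0]' 0; cat > near.py <<'E'
from h import *
o=arm.observe();im,d,c=grab("wrist");P=cloud(d,c)
m=(P[...,2]>.045)&(P[...,2]<.056)
n,l,s,ce=cv2.connectedComponentsWithStats(m.astype(np.uint8))
for i in range(1,n):
    if s[i,4]>2500:
        (x,y),r=cv2.minEnclosingCircle((P[l==i][:,:2]*1000).astype(np.float32));col=im[l==i].mean(0).round()
        print("tin",round(x,1),round(y,1),"r",round(r,1),col,"frac",((np.array([x,y])/1000-o["tcp_pos"][:2])/.5).round(4))
print(o["tcp_pos"].round(4))
E
python3 near.py
```

```text
time: 21.23
tcp_pos: [0.4878, 0.3398, 0.1619]
eef_rot: [-0.0, 0.705, 0.709, 0.0]
force: [-0.4, -1.3, 0.6]
gripper_width: 0.997
grip_force: 0.0
tin 363.5 336.4 r 32.2 [34. 38. 98.] frac [-0.2486 -0.0067]
tin 491.0 337.2 r 31.9 [34. 38. 99.] frac [ 0.0066 -0.0053]
tin 601.6 335.5 r 32.2 [34. 37. 97.] frac [ 0.2277 -0.0086]
[0.4878 0.3398 0.1619]
```

```bash
sed -i 's/range(8)/range(6)/' w.py; python3 -m pendant '[0.006,-0.005,-0.04,0,0,0,0,0,-0.05,0,0,0,0,0,-0.05,0,0,0,0,0,-0.05,0,0,0,0,0,-0.036,0,0,0,0,0,0,0,0,0,0,0,0,0,0,0]' 0; python3 -m pendant '[0,0,0,0,0,0,0,0,0,0,0,0,0,0,0,0,0,0,0,0,0,0,0,0,0,0,0,0,0,0]' 255 25
python3 -m pendant '[0,0,0.04,0,0,0,0,0,0.05,0,0,0,0,0,0.05,0,0,0,0,0,0.04,0,0,0,0,0,0.02,0,0,0,0,0,0,0,0,0,0,0,0,0,0,0,0,0,0,0,0,0]'; python3 w.py
```

```text
time: 21.87
tcp_pos: [0.492, 0.3336, 0.0489]
eef_rot: [0.0, 0.707, 0.707, -0.001]
force: [-0.1, -0.1, 0.4]
gripper_width: 1.0
grip_force: 0.0
time: 22.28
tcp_pos: [0.4922, 0.3359, 0.0502]
eef_rot: [0.0, 0.706, 0.708, 0.001]
force: [-1.2, -0.6, 5.9]
gripper_width: 0.716
grip_force: 25.0
time: 22.95
tcp_pos: [0.4908, 0.3353, 0.1479]
eef_rot: [-0.0, 0.706, 0.708, -0.001]
force: [0.1, -1.0, -0.4]
gripper_width: 0.718
grip_force: 25.0
Fz [-0.4 -0.6 -0.7 -0.6 -0.7 -0.4] -0.59 [0.4914 0.3353 0.1486] 0.7136042032189961
```

Empty (0.6 N). Carry it to the tub.

```bash
python3 -m pendant '[-0.0058,-0.0666,0.003,0,0,0.011,-0.0058,-0.0666,0.003,0,0,0.011,-0.0058,-0.0666,0.003,0,0,0.011,-0.0058,-0.0666,0,0,0,0.011,-0.0058,-0.0666,0,0,0,0.011,-0.0058,-0.0666,0,0,0,0.011,-0.0058,-0.0666,0,0,0,0.011,-0.0058,-0.0666,0,0,0,0.011,-0.0058,-0.0666,0,0,0,0.011,-0.0058,-0.0666,0,0,0,0.011,-0.0058,-0.0666,0,0,0,0.011,-0.0058,-0.0666,0,0,0,0.011,-0.0058,-0.0666,0,0,0,0.011,-0.0058,-0.0666,0,0,0,0.011,-0.0058,-0.0666,0,0,0,0.011,-0.0058,-0.0666,0,0,0,0.011,-0.0058,-0.0666,0,0,0,0.011,0,0,0,0,0,0,0,0,0,0,0,0]'
python3 - <<'E'
from h import *
o=arm.observe();print(o["tcp_pos"].round(4),o["eef_rot"].round(3),o["joints"].round(2))
im,d,c=grab("wrist");cv2.imwrite("pics/w7.png",im);P=cloud(d,c);hsv=cv2.cvtColor(im,cv2.COLOR_BGR2HSV)
g=(abs(hsv[...,0].astype(int)-60)<14)&(hsv[...,1]>120)&(P[...,2]>.028)&(P[...,2]<.042)
print(g.sum(),cv2.minAreaRect((P[g][:,:2]*1000).astype(np.float32)))
g=(abs(hsv[...,0].astype(int)-60)<14)&(hsv[...,1]>120)&(P[...,2]<.012)
print(g.sum(),np.median(P[g][:,2]),np.percentile(P[g],[1,99],axis=0).round(3))
E
```

```text
time: 24.83
tcp_pos: [0.4416, -0.2327, 0.1537]
eef_rot: [0.0, 0.597, 0.802, -0.0]
force: [1.0, 1.7, -0.9]
gripper_width: 0.717
grip_force: 25.0
[ 0.4416 -0.2327  0.1537] [ 0.     0.597  0.802 -0.   ] [ 0.    0.47  0.49  2.04 -0.34  0.71  1.  ]
2058 ((539.9776611328125, -234.7295379638672), (363.40679931640625, 137.56094360351562), 1.505458116531372)
8551 0.0028392411442417775 [[ 0.372 -0.305  0.001]
 [ 0.549 -0.184  0.008]]
```

View pics/w7.png

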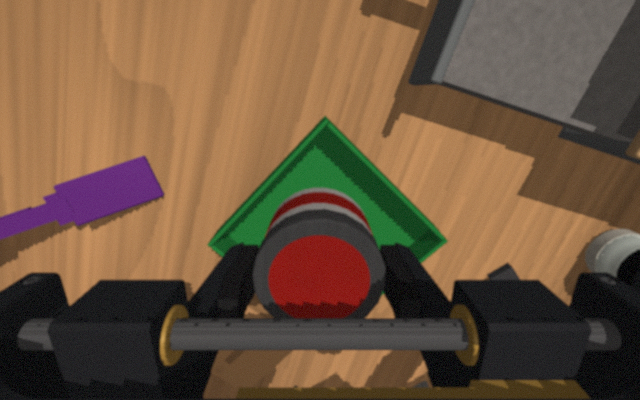

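The tub's near-left corner is at (325,120) and the tin is centred on its diagonal. I lower and release.

```bash
python3 -m pendant '[0,0,-0.04,0,0,0,0,0,-0.04,0,0,0,0,0,-0.04,0,0,0,0,0,-0.04,0,0,0,0,0,-0.026,0,0,0,0,0,-0.01,0,0,0,0,0,0,0,0,0,0,0,0,0,0,0]'; python3 -m pendant '[0,0,0,0,0,0,0,0,0,0,0,0,0,0,0,0,0,0,0,0,0,0,0,0]' 25; python3 -m pendant '[0,0,0.03,0,0,0,0,0,0.05,0,0,0,0,0,0.06,0,0,0,0,0,0.06,0,0,0,0,0,0,0,0,0]'
```

```text
time: 25.55
tcp_pos: [0.4427, -0.2294, 0.0558]
eef_rot: [-0.0, 0.595, 0.804, 0.0]
force: [0.4, -0.2, -0.7]
gripper_width: 0.716
grip_force: 25.0
time: 25.88
tcp_pos: [0.4427, -0.2305, 0.0561]
eef_rot: [0.0, 0.595, 0.804, 0.0]
force: [0.1, -0.9, -0.4]
gripper_width: 0.9
grip_force: 0.0
time: 26.3
tcp_pos: [0.4449, -0.2321, 0.1604]
eef_rot: [0.004, 0.596, 0.803, 0.001]
force: [1.4, -0.1, 0.1]
gripper_width: 0.901
grip_force: 0.0
```

```bash
python3 -m pendant '[0.0195,0.0713,0,0,0,-0.012,0.0195,0.0713,0,0,0,-0.012,0.0195,0.0713,0,0,0,-0.012,0.0195,0.0713,0,0,0,-0.012,0.0195,0.0713,0,0,0,-0.012,0.0195,0.0713,0,0,0,-0.012,0.0195,0.0713,0,0,0,-0.012,0.0195,0.0713,0,0,0,-0.012,0.0195,0.0713,0,0,0,-0.012,0.0195,0.0713,0,0,0,-0.012,0.0195,0.0713,0,0,0,-0.012,0.0195,0.0713,0,0,0,-0.012,0.0195,0.0713,0,0,0,-0.012,0.0195,0.0713,0,0,0,-0.012,0.0195,0.0713,0,0,0,-0.012,0.0195,0.0713,0,0,0,-0.012,0,0,0,0,0,0,0,0,0,0,0,0]' 0; python3 near.py; python3 -c "
from tins import *
tins()"
```

```text
time: 27.8
tcp_pos: [0.5975, 0.3427, 0.1545]
eef_rot: [-0.0, 0.708, 0.707, -0.0]
force: [-0.5, -1.3, -0.1]
gripper_width: 1.002
grip_force: 0.0
tin 364.0 336.1 r 32.5 [29. 32. 89.] frac [-0.4671 -0.013 ]
tin 602.5 335.7 r 31.9 [31. 34. 92.] frac [ 0.0099 -0.014 ]
[0.5975 0.3427 0.1545]
tin [231.7 174.4] [ 14  12 125] [0.602 0.334 0.05 ]
tin [368.5 214.5] [ 12  12 119] [ 0.443 -0.23   0.05 ]
tin [228.7 232.2] [ 13  13 130] [0.363 0.333 0.05 ]
```

```bash
python3 -m pendant '[0.01,-0.013,-0.04,0,0,0,0,0,-0.05,0,0,0,0,0,-0.05,0,0,0,0,0,-0.05,0,0,0,0,0,-0.021,0,0,0,0,0,0,0,0,0,0,0,0,0,0,0]' 0; python3 -m pendant '[0,0,0,0,0,0,0,0,0,0,0,0,0,0,0,0,0,0,0,0,0,0,0,0,0,0,0,0,0,0]' 255 25
python3 -m pendant '[0,0,0.04,0,0,0,0,0,0.05,0,0,0,0,0,0.05,0,0,0,0,0,0.04,0,0,0,0,0,0.02,0,0,0,0,0,0,0,0,0,0,0,0,0,0,0,0,0,0,0,0,0]'; python3 w.py
```

```text
time: 28.48
tcp_pos: [0.6037, 0.3322, 0.0507]
eef_rot: [0.0, 0.71, 0.704, -0.0]
force: [0.4, 0.9, 0.9]
gripper_width: 0.996
grip_force: 0.0
time: 28.9
tcp_pos: [0.6038, 0.3337, 0.0513]
eef_rot: [0.0, 0.709, 0.705, 0.001]
force: [-1.4, -0.4, 5.4]
gripper_width: 0.721
grip_force: 25.0
time: 29.57
tcp_pos: [0.6022, 0.3331, 0.1484]
eef_rot: [-0.0, 0.709, 0.705, -0.001]
force: [0.3, -0.1, -2.9]
gripper_width: 0.715
grip_force: 25.0
Fz [-2.9 -2.1 -2.7 -1.9 -2.7 -2.1] -2.39 [0.6031 0.3332 0.1495] 0.7199077784676096
```

Full (2.4 N). Carry it to the drawer's right side.

```bash
python3 -m pendant '[-0.0074,-0.0692,0,0,0,0,-0.0074,-0.0692,0,0,0,0,-0.0074,-0.0692,0,0,0,0,-0.0074,-0.0692,0,0,0,0,-0.0074,-0.0692,0,0,0,0,-0.0074,-0.0692,0,0,0,0,-0.0074,-0.0692,0,0,0,0,-0.0074,-0.0692,0,0,0,0,-0.0074,-0.0692,0,0,0,0,-0.0074,-0.0692,0,0,0,0,-0.0074,-0.0692,0,0,0,0,-0.0074,-0.0692,0,0,0,0,0,0,0,0,0,0,0,0,0,0,0,0]'; python3 - <<'E'
from h import *
im,d,c=grab("wrist");P=cloud(d,c);Z=P[...,2]
m=(Z>.056)&(Z<.067)&(P[...,0]>.51)&(P[...,0]<.615)&(abs(P[...,1])<.13)
n,l,s,ce=cv2.connectedComponentsWithStats(m.astype(np.uint8))
for i in range(1,n):
    if s[i,4]>200: print(cv2.minEnclosingCircle((P[l==i][:,:2]*1000).astype(np.float32)),s[i])
m=(Z>.006)&(Z<.018)&(P[...,0]>.5)&(P[...,0]<.61)&(abs(P[...,1])<.13);print(np.percentile(P[m],[0.5,99.5],axis=0).round(3))
E
```

```text
time: 31.03
tcp_pos: [0.5585, -0.0848, 0.1505]
eef_rot: [0.001, 0.711, 0.703, -0.0]
force: [-0.0, 0.8, -1.5]
gripper_width: 0.716
grip_force: 25.0
((557.9205322265625, 52.86854934692383), 17.882028579711914) [287   0  60  12 480]
[[ 0.5   -0.111  0.009]
 [ 0.61   0.063  0.013]]
```

```bash
python3 -m pendant '[0,0.006,-0.04,0,0,0,0,0,-0.04,0,0,0,0,0,-0.04,0,0,0,0,0,-0.03,0,0,0,0,0,-0.017,0,0,0,0,0,-0.006,0,0,0,0,0,0,0,0,0,0,0,0,0,0,0]'; python3 -m pendant '[0,0,0,0,0,0,0,0,0,0,0,0,0,0,0,0,0,0,0,0,0,0,0,0]' 25; python3 -m pendant '[0,0,0.03,0,0,0,0,0,0.05,0,0,0,0,0,0.06,0,0,0,0,0,0.06,0,0,0,0,0,0,0,0,0]'
```

```text
time: 31.75
tcp_pos: [0.5596, -0.078, 0.0642]
eef_rot: [0.0, 0.709, 0.705, 0.0]
force: [0.7, -0.5, -2.6]
gripper_width: 0.718
grip_force: 25.0
time: 32.08
tcp_pos: [0.5592, -0.0789, 0.0641]
eef_rot: [0.0, 0.709, 0.705, 0.0]
force: [-0.2, 0.1, 0.5]
gripper_width: 0.901
grip_force: 0.0
time: 32.5
tcp_pos: [0.5621, -0.0798, 0.169]
eef_rot: [0.003, 0.71, 0.705, 0.003]
force: [1.1, -0.9, 0.2]
gripper_width: 0.902
grip_force: 0.0
```

```bash
python3 -m pendant '[-0.033,0.07,0,0,0,0,-0.033,0.07,0,0,0,0,-0.033,0.07,0,0,0,0,-0.033,0.07,0,0,0,0,-0.033,0.07,0,0,0,0,-0.033,0.07,0,0,0,0,-0.033,0.07,0,0,0,0,-0.033,0.07,0,0,0,0,-0.033,0.07,0,0,0,0,-0.033,0.07,0,0,0,0,-0.033,0.07,0,0,0,0,-0.033,0.07,0,0,0,0,0,0,0,0,0,0,0,0,0,0,0,0]' 0; python3 near.py; python3 -c "
from tins import *
tins()"
```

```text
time: 33.67
tcp_pos: [0.3597, 0.3432, 0.1635]
eef_rot: [-0.0, 0.707, 0.707, 0.0]
force: [0.7, -1.5, 0.3]
gripper_width: 1.001
grip_force: 0.0
tin 362.9 336.5 r 31.9 [30. 33. 88.] frac [ 0.0065 -0.0134]
[0.3597 0.3432 0.1635]
tin [293.1 184.4] [ 13  12 128] [0.563 0.078 0.05 ]
tin [331.4 185.4] [ 12  12 122] [ 0.561 -0.079  0.05 ]
tin [368.4 214.6] [ 12  13 120] [ 0.442 -0.23   0.05 ]
tin [228.5 232.2] [ 14  13 136] [0.363 0.334 0.05 ]
```

```bash
python3 -m pendant '[0.007,-0.012,-0.04,0,0,0,0,0,-0.05,0,0,0,0,0,-0.05,0,0,0,0,0,-0.05,0,0,0,0,0,-0.039,0,0,0,0,0,0,0,0,0,0,0,0,0,0,0]' 0; python3 -m pendant '[0,0,0,0,0,0,0,0,0,0,0,0,0,0,0,0,0,0,0,0,0,0,0,0,0,0,0,0,0,0]' 255 25
python3 -m pendant '[0,0,0.04,0,0,0,0,0,0.05,0,0,0,0,0,0.05,0,0,0,0,0,0.04,0,0,0,0,0,0.02,0,0,0,0,0,0,0,0,0,0,0,0,0,0,0,0,0,0,0,0,0]'; python3 w.py
```

```text
time: 34.35
tcp_pos: [0.3651, 0.3331, 0.049]
eef_rot: [0.0, 0.71, 0.704, -0.001]
force: [-0.6, -0.2, 0.2]
gripper_width: 0.997
grip_force: 0.0
time: 34.77
tcp_pos: [0.3648, 0.3356, 0.0501]
eef_rot: [-0.0, 0.709, 0.705, 0.001]
force: [-0.6, -0.6, 7.3]
gripper_width: 0.716
grip_force: 25.0
time: 35.43
tcp_pos: [0.3637, 0.3347, 0.1481]
eef_rot: [0.0, 0.709, 0.705, -0.001]
force: [0.0, 0.1, -3.3]
gripper_width: 0.721
grip_force: 25.0
Fz [-3.3 -1.4 -1.9 -1.9 -2.  -2.1] -2.11 [0.3643 0.3349 0.1486] 0.7208144478982481
```

Full (2.1 N). Carry it to the middle of the drawer.

```bash
python3 -m pendant '[0.0354,-0.061,0,0,0,0,0.0354,-0.061,0,0,0,0,0.0354,-0.061,0,0,0,0,0.0354,-0.061,0,0,0,0,0.0354,-0.061,0,0,0,0,0.0354,-0.061,0,0,0,0,0.0354,-0.061,0,0,0,0,0.0354,-0.061,0,0,0,0,0.0354,-0.061,0,0,0,0,0.0354,-0.061,0,0,0,0,0.0354,-0.061,0,0,0,0,0,0,0,0,0,0,0,0,0,0,0,0]'
```

```text
time: 36.82
tcp_pos: [0.5597, -0.0031, 0.149]
eef_rot: [0.001, 0.711, 0.703, -0.0]
force: [0.7, 1.1, -2.9]
gripper_width: 0.72
grip_force: 25.0
```

```bash
python3 -m pendant '[0,0.003,-0.04,0,0,0,0,0,-0.04,0,0,0,0,0,-0.04,0,0,0,0,0,-0.03,0,0,0,0,0,-0.016,0,0,0,0,0,-0.006,0,0,0,0,0,0,0,0,0,0,0,0,0,0,0]'; python3 -m pendant '[0,0,0,0,0,0,0,0,0,0,0,0,0,0,0,0,0,0,0,0,0,0,0,0]' 25; python3 -m pendant '[0,0,0.03,0,0,0,0,0,0.05,0,0,0,0,0,0.06,0,0,0,0,0,0.06,0,0,0,0,0,0,0,0,0]'; python3 -m pendant '[-0.05,0,0,0,0,0,-0.05,0,0,0,0,0,-0.05,0,0,0,0,0,-0.05,0,0,0,0,0,-0.05,0,0,0,0,0,-0.05,0,0,0,0,0,0,0,0,0,0,0,0,0,0,0,0,0]' 255
python3 - <<'E'
from h import *
im,d,c=grab("wrist");P=cloud(d,c);Z=P[...,2];print(arm.observe()["tcp_pos"])
cv2.imwrite("pics/w8.png",im)
m=(Z>.048)&(Z<.068)&(P[...,0]>.4)&(P[...,0]<.455)&(abs(P[...,1])<.07);print(m.sum(),cv2.minAreaRect((P[m][:,:2]*1000).astype(np.float32)))
E
```

```text
time: 37.48
tcp_pos: [0.5595, 0.0017, 0.0638]
eef_rot: [0.0, 0.709, 0.705, 0.0]
force: [-0.5, 0.9, -2.8]
gripper_width: 0.716
grip_force: 25.0
time: 37.82
tcp_pos: [0.5595, 0.0012, 0.0637]
eef_rot: [0.0, 0.709, 0.705, 0.0]
force: [-0.2, 0.4, -1.0]
gripper_width: 0.898
grip_force: 0.0
time: 38.23
tcp_pos: [0.5624, 0.0007, 0.1685]
eef_rot: [0.003, 0.71, 0.705, 0.003]
force: [1.0, -0.8, -0.1]
gripper_width: 0.903
grip_force: 0.0
time: 38.9
tcp_pos: [0.4083, 0.0013, 0.1633]
eef_rot: [-0.0, 0.709, 0.705, 0.0]
force: [0.9, -0.4, -0.7]
gripper_width: 0.318
grip_force: 0.0
[0.40971941 0.00139455 0.16348397]
1667 ((446.0184631347656, 5.935070037841797), (86.79033660888672, 18.11871910095215), 89.88622283935547)
```

View pics/w8.png

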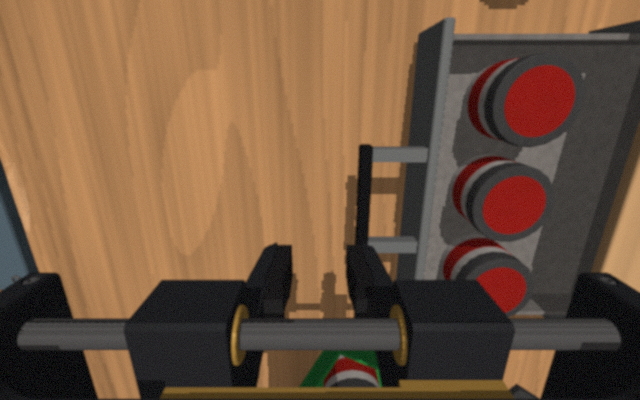

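All three full tins are upright at (540,100), (510,200) and (487,285). I pinch the handle at (364,195) again and shut the drawer gently.

```bash
python3 -m pendant '[0.027,-0.003,0,0,0,0,0.027,-0.003,0,0,0,0,0,0,0,0,0,0,0,0,-0.04,0,0,0,0,0,-0.05,0,0,0,0,0,-0.05,0,0,0,0,0,-0.05,0,0,0,0,0,-0.022,0,0,0,0,0,0,0,0,0,0,0,0,0,0,0]' 140; python3 -m pendant '[0,0,0,0,0,0,0,0,0,0,0,0,0,0,0,0,0,0,0,0,0,0,0,0,0,0,0,0,0,0,0,0,0,0,0,0]' 255 25
```

```text
time: 39.78
tcp_pos: [0.436, -0.0021, 0.057]
eef_rot: [-0.0, 0.709, 0.705, -0.001]
force: [-0.1, 0.3, -0.1]
gripper_width: 0.451
grip_force: 0.0
time: 40.28
tcp_pos: [0.4398, -0.0017, 0.0582]
eef_rot: [0.003, 0.709, 0.705, 0.002]
force: [7.1, -0.1, -4.0]
gripper_width: 0.111
grip_force: 25.0
```

```bash
python3 -m pendant '[0.004,0,0,0,0,0,0.008,0,0,0,0,0,0.012,0,0,0,0,0,0.016,0,0,0,0,0,0.018,0,0,0,0,0,0.018,0,0,0,0,0,0.018,0,0,0,0,0,0.018,0,0,0,0,0,0.018,0,0,0,0,0,0.018,0,0,0,0,0,0.018,0,0,0,0,0,0.018,0,0,0,0,0,0.018,0,0,0,0,0,0.018,0,0,0,0,0,0.018,0,0,0,0,0,0.018,0,0,0,0,0,0.014,0,0,0,0,0,0.01,0,0,0,0,0,0.006,0,0,0,0,0,0,0,0,0,0,0]'; python3 -m pendant '[0.004,0,0,0,0,0,0.004,0,0,0,0,0,0,0,0,0,0,0]'
```

```text
time: 41.95
tcp_pos: [0.5804, -0.0025, 0.0582]
eef_rot: [0.001, 0.709, 0.705, 0.0]
force: [1.4, -2.0, 5.7]
gripper_width: 0.107
grip_force: 25.0
time: 42.2
tcp_pos: [0.5838, -0.0025, 0.0582]
eef_rot: [0.001, 0.709, 0.705, 0.0]
force: [0.4, -1.4, 6.7]
gripper_width: 0.112
grip_force: 25.0
```

```bash
python3 -m pendant '[0.004,0,0,0,0,0,0.004,0,0,0,0,0,0,0,0,0,0,0,0,0,0,0,0,0]'; python3 -m pendant '[0,0,0,0,0,0,0,0,0,0,0,0,0,0,0,0,0,0,0,0,0,0,0,0]' 140; python3 -m pendant '[0,0,0.05,0,0,0,0,0,0.06,0,0,0,0,0,0.06,0,0,0,0,0,0.06,0,0,0,0,0,0.06,0,0,0,0,0,0.06,0,0,0,-0.03,0,0,0,0,0,-0.06,0,0,0,0,0,-0.06,0,0,0,0,0,-0.06,0,0,0,0,0,0,0,0,0,0,0]'; python3 - <<'E'
from tins import *
tins()
im,d,c=grab("wrist");P=cloud(d,c);Z=P[...,2];print(arm.observe()["tcp_pos"])
m=(Z>.045)&(Z<.07)&(P[...,0]<.61)&(P[...,0]>.54)&(abs(P[...,1])<.06);q=P[m];print(len(q),np.percentile(q[:,0],[1,5,50]).round(4))
im,d,c=grab("scene");cv2.imwrite("pics/s9.png",cv2.resize(im[160:340,130:480],None,fx=2.2,fy=2.2,interpolation=cv2.INTER_CUBIC))
E
```

```text
time: 42.53
tcp_pos: [0.5849, -0.0025, 0.0581]
eef_rot: [-0.002, 0.71, 0.705, -0.001]
force: [-9.1, -0.8, 17.5]
gripper_width: 0.107
grip_force: 25.0
time: 42.87
tcp_pos: [0.5871, -0.0016, 0.0571]
eef_rot: [-0.0, 0.709, 0.705, -0.0]
force: [0.0, -0.0, -0.0]
gripper_width: 0.385
grip_force: 0.0
time: 43.78
tcp_pos: [0.4762, -0.0021, 0.2312]
eef_rot: [-0.003, 0.71, 0.705, -0.002]
force: [-0.6, 1.1, -0.2]
gripper_width: 0.449
grip_force: 0.0
[ 0.48161433 -0.0015005   0.23238613]
1664 [0.5782 0.5785 0.5847]
```

View pics/s9.png

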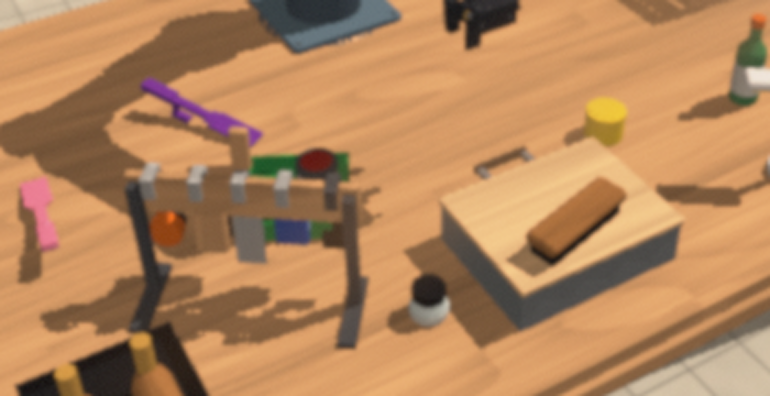

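The drawer is shut against its stop, the shoehorn hangs in the gap at (240,190), and the empty tin stands in the tub at (318,160). One last check of the tub tin with the arm out of the way.

```bash
python3 -m pendant '[0,0.07,0.03,0,0,0,0,0.07,0.03,0,0,0,0,0.07,0.03,0,0,0,0,0.07,0.03,0,0,0,0,0.07,0,0,0,0,0,0.07,0,0,0,0,0,0.07,0,0,0,0,0,0.07,0,0,0,0,0,0,0,0,0,0,0,0,0,0,0,0]'; python3 - <<'E'
from tins import *
tins()
im,d,c=grab("scene");P=cloud(d,c);q=P[(P[...,2]>.235)&(P[...,2]<.28)&(abs(P[...,0]-.57)<.05)&(abs(P[...,1]+.385)<.05)];print("handle",len(q),q.mean(0).round(3) if len(q) else "")
E
```

```text
time: 44.77
tcp_pos: [0.4825, 0.2809, 0.2917]
eef_rot: [0.0, 0.708, 0.706, 0.0]
force: [-0.3, -1.4, 0.3]
gripper_width: 0.453
grip_force: 0.0
tin [369.2 214.2] [ 11  12 100] [ 0.444 -0.233  0.05 ]
handle 108 [ 0.575 -0.386  0.253]
```

```bash
python3 -c "
from workcell import arm
print(arm.close_job())"
```

```text
the job is handed in; nothing more can be done
None
```

Job handed in with no verdict returned; my last checks showed the three full tins upright when the drawer was shut fully on them, the one empty tin upright in the tub, and the shoehorn square in the middle gap with its neighbours still hanging.

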